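Sweep the bed and couple the grease gun to the castor

TASK

With the bench brush, not your fingers, sweep the three wooden offcuts off the grey bed that holds the trolley castor, onto the counter, and stand the brush upright on the counter again. Then take the push-type grease gun from its rest and press its nose squarely onto the castor's tilted brass nipple until the side catches snap in behind the nose ring, and go on pressing against the orange sprung seat. Finish while still gripping the gun and holding it pressed home, and leave the tape roll, the tub and the spare wheel where they are.

Things in the scene. Friction and masses are not known exactly. Their poses are not given: they have to be found in the camera images.
- bed: Fixed grey bed, 240 (x) x 180 (y) x 20 mm, origin under its centre, z up. An upturned castor is bolted to its +x half (black wheel up to 175 mm high). The strip of its top from x -120 to -30 mm is free but for three offcuts, which lie within x -95 to -58, y -62 to 62 mm. Its ends (y = +-90 mm) are open edges, a 20 mm drop to the counter. The -x side faces roughly the robot.
- nipple_tip (a point): Top of the domed brass nipple (13 mm thick) on the castor. z points outward along it: 22 deg off vertical, leaning to the bed's -x side; y is level, along the bed's y. In this frame: orange sprung seat (28 mm disc round the nipple) with its face at z -10 mm at rest; two steel catch balls (8 mm) at z -8, y +-16.5 mm in blue posts with inner faces at y +-21 mm, tops at z -1 mm.
- seat (a joint): How far the orange seat is pushed in along the nipple, m: 0 at rest, 0.010 at its stop. Spring: 6 N at 0, 15 N at 0.010. The catches snap in behind the gun's nose ring at about 0.0065; pushed home is 0.007 to 0.010. The catches alone do not hold the gun against the spring.
- catch_l (a joint): Sprung catch ball at the +y side, m: 0 when in; pushed out up to 0.0025 while the nose ring passes (the two together resist with some 10 N along the gun), back near 0 when snapped in behind the ring.
- catch_r (a joint): The same catch at the -y side.
- gun_grip (a point): Centre of the gun's round black grip, 26 mm thick, from 22 mm below to 26 mm above this point. Gun 0.25-0.4 kg, 116 mm long, round about its z (nose to grip end). Below the grip a 46 mm flange to push on, then a 34 mm barrel. It stands nose down in a square grey rest (48 mm wide, 36 mm high, fixed): this point starts 95 mm above the counter; lift 40 mm to free it.
- gun_nose (a point): Centre of the gun's mouth, 90 mm below gun_grip on its axis: steel nose ring 30 mm outside, 18 mm inside, 6 mm thick, rounded; behind it a 21 mm neck (groove for the catches) up to the barrel 22 mm from the mouth. Hollow, takes the nipple 22 mm deep. At z -10 mm of nipple_tip the mouth meets the resting seat; pushed home it is at -17 to -20 mm.
- brush_grip (a point): Centre of the brush's upright wooden handle, 26 (x) x 22 (y) mm, from 50 mm below to 28 mm above this point. Brush about 0.22 kg, stands by itself on its bristles; z up, x along its head, which is 90 mm long, 56 mm thick (y) and 40 mm high.
- brush_foot (a point): Middle of the underside of the brush's stiff bristles (86 x 52 mm), 90 mm below brush_grip.
- scrap0_mid (a point): Centre of a wooden offcut, 24 x 22 x 22 mm, 20 g, loose on the bed.
- scrap1_mid (a point): Centre of a wooden offcut, 30 x 20 x 20 mm, 20 g, loose on the bed.
- scrap2_mid (a point): Centre of a wooden offcut, 22 x 26 x 24 mm, 20 g, loose on the bed.
- gun: The whole grease gun; origin at the mouth, z towards the grip end.
- brush: The whole brush; origin at the middle of the bristles' underside.
- fitting: The tilted fitting as a whole: nipple, seat, catches and posts. Origin on the nipple's axis 26 mm behind nipple_tip, same axes.
- scrap0: Offcut 0, origin under its centre.
- scrap1: Offcut 1, origin under its centre.
- scrap2: Offcut 2, origin under its centre.
- tape_mid (a point): Bystander: cardboard-brown tape roll lying flat, 100 mm across, 45 mm high; point 20 mm above the counter.
- tub_mid (a point): Bystander: clear jar with a white lid, 84 mm across, 85 mm high; point 20 mm above the counter.
- spare_mid (a point): Bystander: spare castor wheel lying flat, 100 mm across, 34 mm high; point 20 mm above the counter.
Things that resemble listed ones, but are neither listed nor needed, are in the scene too. What is shaped like the brush but blue is not meant.

How it is judged:
On the way, in this order (a step that is already met when the one before it is completed fails the run):
1. the held brush pushes an offcut (contact force between the fingers and brush above 1 N and (contact force between brush and scrap0 above 0.03 N or contact force between brush and scrap1 above 0.03 N or contact force between brush and scrap2 above 0.03 N)).
2. all three offcuts are off the bed, down on the counter ((height (world z) of scrap0_mid below 0.024 m or (height (world z) of scrap0_mid below 0.05 m and y of scrap0_mid in the frame of bed above 0.11 m) or (height (world z) of scrap0_mid below 0.05 m and y of scrap0_mid in the frame of bed below -0.11 m) or (height (world z) of scrap0_mid below 0.05 m and x of scrap0_mid in the frame of bed below -0.14 m)) and (height (world z) of scrap1_mid below 0.024 m or (height (world z) of scrap1_mid below 0.05 m and y of scrap1_mid in the frame of bed above 0.11 m) or (height (world z) of scrap1_mid below 0.05 m and y of scrap1_mid in the frame of bed below -0.11 m) or (height (world z) of scrap1_mid below 0.05 m and x of scrap1_mid in the frame of bed below -0.14 m)) and (height (world z) of scrap2_mid below 0.024 m or (height (world z) of scrap2_mid below 0.05 m and y of scrap2_mid in the frame of bed above 0.11 m) or (height (world z) of scrap2_mid below 0.05 m and y of scrap2_mid in the frame of bed below -0.11 m) or (height (world z) of scrap2_mid below 0.05 m and x of scrap2_mid in the frame of bed below -0.14 m))), for 0.2 s.
3. the brush stands upright on the counter, let go (height (world z) of brush_foot below 0.008 m and angle between brush_foot's own z axis and vertical below 0.15 rad and contact force between the fingers and brush below 0.1 N), for 0.2 s.
4. the held gun is pressed squarely onto the nipple, the catches snapped in (value of joint seat above 0.0066 m and value of joint each of catch_l, catch_r below 0.001 m and z of gun_nose in the frame of nipple_tip below -0.0155 m and angle between the z axis of gun_nose and the z axis of nipple_tip, either way round below 0.14 rad and contact force between gun and fitting above 8 N and contact force between the fingers and gun above 3 N), for 0.2 s.
At the end, for the whole second after the job is handed in: At the end the fingers grip the gun (3 N) and press it on: within 8 deg of the nipple axis, mouth 15.5 mm below its tip, seat in 6.6 mm or more, 8 N on the fitting, both catches within 1 mm of rest. Offcut centres lie below 24 mm or 20 mm outside the bed; brush upright within 8.5 deg on the counter (all of step 2 and all of step 4 and height (world z) of brush_foot below 0.008 m and angle between brush_foot's own z axis and vertical below 0.15 rad); the arm keeps its last pose, push and grip.
It fails at once if an offcut is moved with the fingers (contact force between the fingers and scrap0 above 0.5 N or contact force between the fingers and scrap1 above 0.5 N or contact force between the fingers and scrap2 above 0.5 N).
It fails at once if the tape roll, the tub or the spare wheel is shifted by more than 25 mm (distance of any of tape_mid, tub_mid, spare_mid from where it was at the start of the episode above 0.025 m).
It also fails if it takes over 67 s, if anything falls off the work surface, if the arm or the gripper's body presses on something with over 40 N, if the wrist force passes 120 N, or if a joint passes its speed limit or range.

ROBOT

A 6-joint arm with a two-finger parallel gripper is mounted at the origin on the work surface. World frame = base frame: x ahead of the robot, y to its left, z up, the work surface at z = 0. Lengths are in m, angles in rad, forces in N, time in s.
With the tool pointing down it reaches from about 0.275 to 0.85 m from the base axis. Payload 5.2 kg.
Tool frame: the origin (TCP) lies on the centre line of the jaws, within the pads' length; the fingertips stand 25 mm ahead of it and the grasp point (between the pads) lies 6 mm ahead of it (r.tip_reach is the distance from the TCP to the fingertips, in m); x points along the fingers, z is the direction in which the jaws open and shut, and the axes are right-handed (so a half turn about x gives the same grasp; the last joint's range is limited). The gripper opens to 85 mm and grips with 20 to 120 N. Pads are 22 mm wide; open, the fingers measure 114 mm over their backs; the gripper's body (76 mm by 85 mm) begins 54 mm behind the grasp point. The pads swing forward as they close: fully open they stand 13 mm farther back than shut.
Start: joints at [-1.329, 0.259, 1.535, -0, 1.348, -0.203], TCP at [0.237, -0.496, 0.256] pointing down, gripper open.
Joint ranges: [-3.14, 3.14], [-0.91, 2.08], [0.19, 2.58], [-1.22, 4.36], [0.22, 2.71], [-3.12, 3.12]. Speed limits (rad/s): [2.57, 2.57, 3.14, 3.14, 3.14, 3.14].

INTERFACE

Orientations are given as a unit quaternion [x, y, z, w].
In Python, from cell import r gives the robot as it stands.
- The arm moves only by the tool play_rows, never from a script. Its argument "steps" is a list of rows, each a list of 4 numbers: the shift along the tool's x, y, z in cm, then the turn about the tool's x in degrees. A call has exactly 5 rows; each row shifts and turns the commanded pose from where the row before left it, along the tool's axes as they then stand; what a row does not reach is not made up. A row lasts 1/10 s, in which the tool goes at most 50 mm and 8.59 degrees, less where a joint would pass 70% of its speed; a pose out of reach is approached as far as the arm can. A call is refused whole if a number of a shift passes 5 or a number of a turn 8.59, either way. A call with a gripper value outside its range is refused whole. "hand" is the opening, from 0 (shut) to 1 (fully open), set as the call begins (left out, the last holds). The fingers move at their own pace and stop on an object; "force" is the grip in N (left out, the last holds). Time passes only in rows, so rows that do not move let the fingers close, or fill a call up. It gives the time, the measured TCP pose, the force and the opening at its end, in the units of the state.
- r.read_state(): the state, without advancing time (a new reading comes with each control period).
- r.snapshot(name): name is "scene" or "top" or "wrist"; returns (picture, depth): 480x640x3 uint8, red, green, blue; 480x640 float32, m along the optical axis (not along the pixel's ray), 0 where there is no reading.
- r.camera_params(name): a dict with "intrinsics" (3x3 intrinsics, pixels), "eye" and "orientation" of the camera in the world; the wrist camera has in their place "tool_from_camera" (4x4, takes a point from camera to tool coordinates, whose origin is the TCP and whose axes are the tool frame's). Camera axes: x right, y down, z forward; pixel columns grow to the right and rows downward; lengths in m; the calibration is good to about 2 mm. A picture is of the moment at which its call begins: read the wrist's pose just before it. camera_params takes no time and is no camera call.
- r.job_done(): hands the job in, once; it reports no verdict.
Trained networks look in the newest picture that a camera, given by its name, has taken for a name from the list of things; names that differ only in an ending like _2 or _b are one class to them, and where a whole thing is asked for, a point or a joint stands for the part that bears it (a point fixed in the world has none). Each returns a list of dicts, best first, with "score" (0 to 1); they miss things now and then, are a little off and sometimes report something else, mostly with a low value. They report only what shows in the picture. A call takes as long as a camera call. They do not tell look-alikes from the thing itself.
- r.search_frame(camera, label): "centre" ([x, y, z] in m, in world coordinates, good to about 4 mm: the middle of the surface that is visible of it).
- r.regions_of(camera, label): "pixels" (480x640 bool, what is visible of it).
The state is a dict: "time": time; "qpos": joint angles; "qvel": joint speeds; "joint_torque": joint torques, N m; "tcp_pos": TCP position; "ee_rot": TCP orientation; "force": force on the tool from outside, world axes, zero at the start; "ft_torque": the same for the moment, N m; "gripper_width": finger opening in m.
Only numpy, scipy, OpenCV 4.12 (cv2) and the standard library are available. Lean on these libraries where they do the work, as an engineer would, in place of code of your own. Each camera call takes 0.05 s, during which the arm holds its last target.

## Working session

There is one attempt and no reset: what is moved stays moved. The work goes in short steps, Python scripts to look and compute and a tool call to move; the robot and the scene stay as the last step left them, time stands still between calls to the robot, and variables do not carry over. Pictures are saved under pics/ and viewed, and the job is handed in when it is done.

Besides the shell and the picture viewer there is one more tool, called after "Request:" by a JSON object that holds its "op" and its "data". play_rows: Moves the arm, as the interface text tells. Its arguments: {"type":"object","properties":{"steps":{"type":"array","items":{"type":"array","items":{"type":"number"}}},"hand":{"type":"number"},"force":{"type":"number"}},"required":["steps"]}

```bash
ls; mkdir -p pics; cat > h.py <<'E'
import numpy as np,cv2
from scipy.spatial.transform import Rotation as R
from cell import r
def snap(n,name):
    st=r.read_state(); im,d=r.snapshot(n); cv2.imwrite(f'pics/{name}.png',im[:,:,::-1]); np.savez(f'pics/{name}.npz',im=im,d=d,tcp=st['tcp_pos'],rot=st['ee_rot']); return im,d,st
def pose(n,st=None):
    p=r.camera_params(n)
    if n=='wrist':
        T=np.eye(4);T[:3,:3]=R.from_quat(st['ee_rot']).as_matrix();T[:3,3]=st['tcp_pos'];T=T@np.array(p['tool_from_camera'])
    else:
        T=np.eye(4);o=np.array(p['orientation']);T[:3,:3]=o if o.shape==(3,3) else R.from_quat(o).as_matrix();T[:3,3]=p['eye']
    return np.array(p['intrinsics']),T
def cloud(n,d,st=None):
    K,T=pose(n,st);v,u=np.mgrid[:480,:640]
    P=np.stack([(u-K[0,2])/K[0,0]*d,(v-K[1,2])/K[1,1]*d,d],-1)
    W=P@T[:3,:3].T+T[:3,3]; W[d<=0]=np.nan
    return W
E
python3 - <<'E'
from h import *
for n in ['scene','top']:
    snap(n,n+'0'); p=r.camera_params(n); print(n,p)
    for l in ['bed','nipple_tip','gun','brush','scrap0','scrap1','scrap2','tape_mid','tub_mid','spare_mid','fitting','gun_grip','gun_nose','brush_grip','brush_foot','seat']:
        try: print(l,[(np.round(x['centre'],3).tolist(),round(x['score'],2)) for x in r.search_frame(n,l)])
        except Exception as e: print(l,e)
print(r.read_state()['time'],r.read_state()['ee_rot'],r.tip_reach)
E
```

```text
pics
scene {'intrinsics': array([[572.8767702 ,   0.        , 310.06585007],
       [  0.        , 572.8767702 , 238.03535622],
       [  0.        ,   0.        ,   1.        ]]), 'eye': array([ 1.16581314, -0.39205364,  1.01094825]), 'orientation': array([ 0.83155949,  0.44954291, -0.14752489, -0.29095773])}
bed [([0.67, -0.054, 0.021], 0.75), ([0.482, 0.273, 0.069], 0.46)]
nipple_tip [([0.62, -0.043, 0.078], 0.77)]
gun [([0.482, 0.277, 0.071], 0.96)]
brush [([0.502, -0.308, 0.034], 0.76), ([0.574, -0.444, 0.04], 0.68)]
scrap0 [([0.539, -0.014, 0.039], 0.65), ([0.541, -0.073, 0.042], 0.61), ([0.566, 0.021, 0.041], 0.6)]
scrap1 [([0.539, -0.014, 0.039], 0.65), ([0.541, -0.073, 0.042], 0.61), ([0.566, 0.021, 0.041], 0.6)]
scrap2 [([0.539, -0.014, 0.039], 0.65), ([0.541, -0.073, 0.042], 0.61), ([0.566, 0.021, 0.041], 0.6)]
tape_mid [([0.688, -0.294, 0.04], 0.76), ([0.615, -0.043, 0.07], 0.7), ([0.54, 0.442, 0.028], 0.26)]
tub_mid [([0.678, 0.268, 0.06], 0.76)]
spare_mid [([0.54, 0.447, 0.026], 0.92)]
fitting [([0.618, -0.036, 0.08], 0.67), ([0.619, -0.045, 0.072], 0.6)]
gun_grip [([0.
[... 1063 characters left out ...]
0.044], 0.23)]
scrap2 [([0.537, -0.008, 0.042], 0.54), ([0.556, 0.026, 0.043], 0.45), ([0.538, -0.068, 0.045], 0.41), ([0.688, -0.292, 0.044], 0.23)]
tape_mid [([0.688, -0.292, 0.047], 0.93)]
tub_mid [([0.66, 0.278, 0.082], 0.6), ([0.619, -0.028, 0.081], 0.57)]
spare_mid [([0.47, 0.277, 0.068], 0.66), ([0.527, 0.451, 0.031], 0.6)]
fitting [([0.616, -0.025, 0.074], 0.72)]
gun_grip [([0.472, 0.275, 0.07], 0.63)]
gun_nose [([0.475, 0.278, 0.072], 0.58)]
brush_grip [([0.558, -0.435, 0.035], 0.94), ([0.486, -0.301, 0.038], 0.71), ([0.66, 0.277, 0.084], 0.41)]
brush_foot [([0.556, -0.432, 0.037], 0.84)]
seat [([0.614, -0.03, 0.08], 0.37)]
1.7 [ 0.37744168  0.5979995  -0.37737192  0.59793378] 0.025
```

View pics/scene0.png

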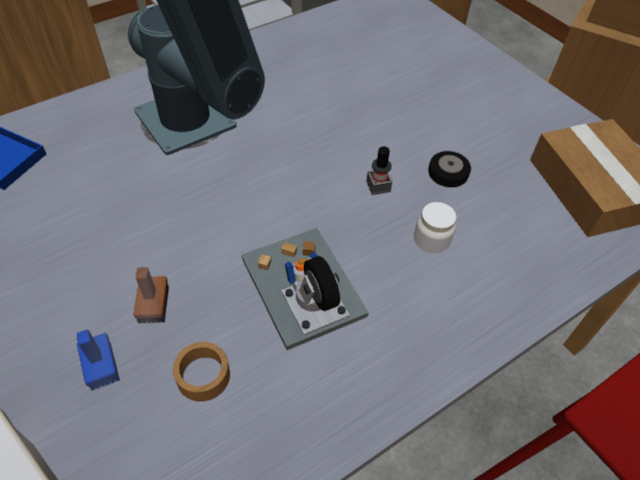

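View pics/top0.png

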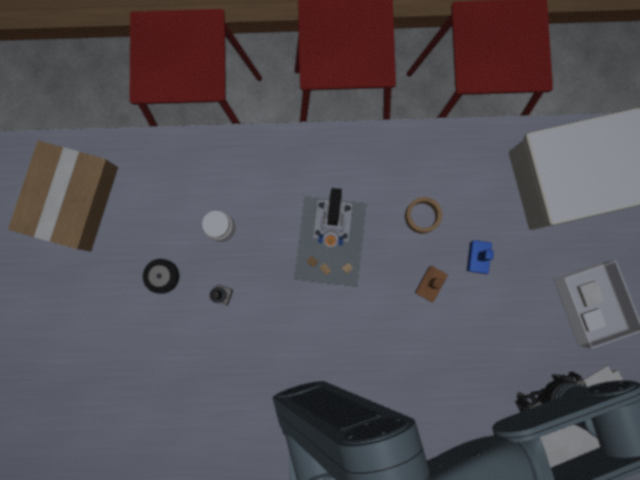

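The wooden brush shows at scene (150,295) / top (432,284), with the blue decoy at (97,360). The gun is at scene (380,170), the bed at (305,285), and the offcuts at (265,262), (289,249) and (309,247). Next I measure the poses from depth.

```bash
cat > m.py <<'E'
from h import *
for n in ['scene','top']:
    z=np.load(f'pics/{n}0.npz'); d=z['d'];W=cloud(n,d)
    print(n,'counter z',np.nanmedian(W[...,2][(abs(W[...,0]-.45)<.05)&(abs(W[...,1]-.1)<.05)]))
    def sel(cx,cy,rad,z0,z1):
        m=(np.hypot(W[...,0]-cx,W[...,1]-cy)<rad)&(W[...,2]>z0)&(W[...,2]<z1); return W[m]
    P=sel(.61,-.04,.2,.013,.027)
    rect=cv2.minAreaRect((P[:,:2]*1000).astype(np.float32)); print('bed',rect,len(P))
    P=sel(.495,-.3,.07,.034,.05); print('head',cv2.minAreaRect((P[:,:2]*1000).astype(np.float32)),np.median(P,0))
    P=sel(.495,-.3,.07,.06,.13); print('handle',P.mean(0),cv2.minAreaRect((P[:,:2]*1000).astype(np.float32)),P.max(0))
    P=sel(.495,-.3,.07,.11,.13); print('handle top',P.mean(0),len(P))
    P=sel(.475,.276,.05,.11,.13); print('gun top',P.mean(0),P.min(0),P.max(0),len(P))
    P=sel(.475,.276,.05,.06,.085); print('flange',P.mean(0),P.min(0),P.max(0),len(P))
E
python3 m.py; python3 - <<'E'
from h import *
s=r.read_state();print(R.from_quat(s['ee_rot']).as_matrix().round(4))
print(r.camera_params('wrist'))
E
```

```text
scene counter z 0.000450776136766029
bed ((616.6348266601562, -27.079490661621094), (181.12416076660156, 243.79461669921875), 81.62347412109375) 5164
head ((488.1398010253906, -305.74224853515625), (57.04957962036133, 91.00592041015625), 59.5887565612793) [ 0.50163047 -0.30921437  0.04007499]
handle [ 0.49445651 -0.30626973  0.09782382] ((489.34814453125, -305.746337890625), (22.522798538208008, 26.362852096557617), 58.039737701416016) [ 0.50537838 -0.29126686  0.12219297]
handle top [ 0.49054781 -0.30571788  0.11724362] 152
gun top [0.47602058 0.28187811 0.11908811] [0.4599598  0.27045879 0.11022254] [0.48739596 0.2950239  0.12573107] 103
flange [0.47893294 0.2786048  0.07374315] [0.44884432 0.26002725 0.06009684] [0.49574307 0.3074285  0.08440407] 193
top counter z -0.0006629479686084405
bed ((617.5496215820312, -28.931175231933594), (180.13760375976562, 240.04298400878906), 81.69284057617188) 3693
head ((487.91253662109375, -306.955322265625), (55.84077835083008, 90.14576721191406), 59.719627380371094) [ 0.48657774 -0.30166088  0.03935476]
handle [ 0.48757242 -0.30373427  0.106886
[... 369 characters left out ...]
260768   0.06536813] [0.4957471  0.30301278 0.08312541] 124
[[-0.000e+00  9.027e-01  4.303e-01]
 [ 1.000e-04  4.303e-01 -9.027e-01]
 [-1.000e+00  0.000e+00 -1.000e-04]]
{'intrinsics': array([[377.95322834,   0.        , 324.08801935],
       [  0.        , 377.95322834, 236.513489  ],
       [  0.        ,   0.        ,   1.        ]]), 'tool_from_camera': array([[-7.53331367e-04, -3.09581224e-01,  9.50872704e-01,
        -1.17789700e-01],
       [-7.41977116e-04, -9.50872539e-01, -3.09581758e-01,
         7.94122070e-02],
       [ 9.99999441e-01, -9.38743436e-04,  4.86619926e-04,
        -7.89552760e-04],
       [ 0.00000000e+00,  0.00000000e+00,  0.00000000e+00,
         1.00000000e+00]])}
```

```bash
python3 - <<'E'
import cv2
a=cv2.imread('pics/scene0.png')[210:360,220:390];b=cv2.imread('pics/top0.png')[170:310,270:400]
cv2.imwrite('pics/c0.png',cv2.hconcat([cv2.resize(a,(400,400)),cv2.resize(b,(400,400))]))
E
```

```text
(no output)
```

View pics/c0.png

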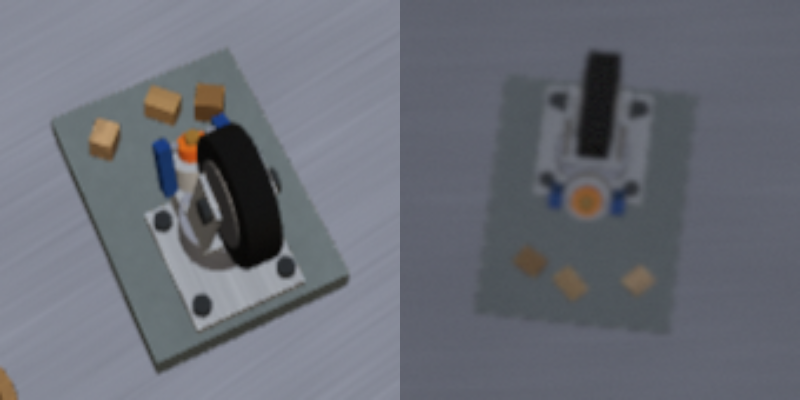

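```bash
cat > g.py <<'E'
import sys
from h import *
# usage g.py x y z yaw(tool z dir, deg) [step cm]
s=r.read_state();M=R.from_quat(s['ee_rot']).as_matrix();p=np.array(s['tcp_pos'])
yaw=np.degrees(np.arctan2(M[1,2],M[0,2]))
print('t',round(s['time'],2),'tcp',p.round(4),'yaw',round(yaw,2),'F',np.round(s['force'],1),'w',round(s['gripper_width'],4),'tilt',M[:,0].round(3))
if len(sys.argv)>4:
    a=list(map(float,sys.argv[1:]));st=a[4] if len(a)>4 else 4
    d=(np.array(a[:3])-p)*100;dy=(a[3]-yaw+180)%360-180
    n=int(max(np.ceil(np.linalg.norm(d)/st),np.ceil(abs(dy)/8),1)); n=int(np.ceil(n/5)*5)
    y=np.radians(yaw)
    for i in range(n):
        # world dir of tool z=(c,s,0); tool y = z x x ; x=(0,0,-1)
        z=np.array([np.cos(y),np.sin(y),0]);x=np.array([0,0,-1.]);yy=np.cross(z,x)
        dd=d/n
        print([round(float(v),2) for v in (dd@x,dd@yy,dd@z)]+[round(-dy/n,2)])
        y+=np.radians(dy/n)
E
python3 g.py 0.488 -0.306 0.2 -120.4
```

```text
t 1.7 tcp [ 0.2367 -0.4965  0.2563] yaw -64.52 F [ 0.4 -0.7 -0.5] w 0.0852 tilt [-0.  0. -1.]
[0.56, 3.09, -0.64, np.float64(5.59)]
[0.56, 3.01, -0.94, np.float64(5.59)]
[0.56, 2.91, -1.22, np.float64(5.59)]
[0.56, 2.77, -1.5, np.float64(5.59)]
[0.56, 2.61, -1.76, np.float64(5.59)]
[0.56, 2.43, -2.01, np.float64(5.59)]
[0.56, 2.22, -2.24, np.float64(5.59)]
[0.56, 1.99, -2.44, np.float64(5.59)]
[0.56, 1.75, -2.63, np.float64(5.59)]
[0.56, 1.48, -2.78, np.float64(5.59)]
```

Request:
{"op": "play_rows", "data": {"steps": [[0.5,3.1,-0.6,5.6],[0.5,3.0,-0.9,5.6],[0.5,2.9,-1.2,5.6],[0.5,2.8,-1.5,5.6],[0.5,2.6,-1.8,5.6]], "hand": 1}}

```text
time: 2.2
tcp_pos: [0.3637, -0.4011, 0.2312]
ee_rot: [-0.512, -0.488, 0.512, -0.488]
force: [0.2, -1.0, 0.3]
gripper_width: 0.0857
```

Request:
{"op": "play_rows", "data": {"steps": [[0.5,2.4,-2.0,5.6],[0.5,2.2,-2.2,5.6],[0.5,2.0,-2.4,5.6],[0.5,1.7,-2.6,5.6],[0.5,1.5,-2.8,5.6]]}}

```text
time: 2.7
tcp_pos: [0.4886, -0.3068, 0.2062]
ee_rot: [-0.615, -0.349, 0.615, -0.35]
force: [0.6, 0.0, 0.6]
gripper_width: 0.0853
```

```bash
python3 g.py 0.488 -0.306 0.2 -120.4; python3 - <<'E'
from h import *
im,d,st=snap('wrist','w1')
W=cloud('wrist',d,st)
for l in ['brush','brush_grip']: print(l,[(np.round(x['centre'],3).tolist(),round(x['score'],2)) for x in r.search_frame('wrist',l)])
m=(np.hypot(W[...,0]-.488,W[...,1]+.306)<.06)&(W[...,2]>.105);P=W[m];print(len(P),P.mean(0),cv2.minAreaRect((P[:,:2]*1000).astype(np.float32)))
E
```

```text
t 2.7 tcp [ 0.4886 -0.3068  0.2062] yaw -120.75 F [0.6 0.  0.6] w 0.0853 tilt [ 0. -0. -1.]
[0.12, -0.02, -0.01, np.float64(-0.07)]
[0.12, -0.02, -0.01, np.float64(-0.07)]
[0.12, -0.02, -0.01, np.float64(-0.07)]
[0.12, -0.02, -0.01, np.float64(-0.07)]
[0.12, -0.02, -0.01, np.float64(-0.07)]
brush [([0.55, -0.436, 0.038], 0.7), ([0.496, -0.312, 0.037], 0.61)]
brush_grip [([0.551, -0.435, 0.04], 0.94), ([0.5, -0.315, 0.037], 0.87)]
41313 [ 0.49683279 -0.31126773  0.24402047] ((491.9504089355469, -308.2913818359375), (119.95188903808594, 33.38067626953125), 59.835269927978516)
```

View pics/w1.png

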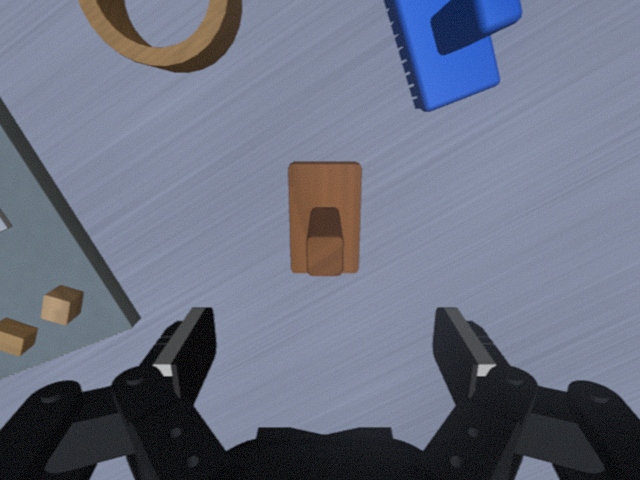

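The brush stands centred between the open jaws (handle top at (325,255), jaw gap centred at column 325). I go down.

Request:
{"op": "play_rows", "data": {"steps": [[2.3,0,0,0],[2.3,0,0,0],[2.3,0,0,0],[2.3,0,0,0],[2.0,0,0,0]]}}

```text
time: 3.35
tcp_pos: [0.4867, -0.3085, 0.0935]
ee_rot: [-0.614, -0.351, 0.614, -0.351]
force: [-1.1, 0.3, 0.2]
gripper_width: 0.0851
```

Request:
{"op": "play_rows", "data": {"steps": [[0,0,0,0],[0,0,0,0],[0,0,0,0],[0,0,0,0],[0,0,0,0]], "hand": 0, "force": 60}}

```text
time: 3.85
tcp_pos: [0.4882, -0.3083, 0.0956]
ee_rot: [0.614, 0.35, -0.614, 0.352]
force: [0.1, 0.4, 4.2]
gripper_width: 0.0213
```

Request:
{"op": "play_rows", "data": {"steps": [[0,0,0,0],[0,0,0,0],[0,0,0,0],[0,0,0,0],[0,0,0,0]]}}

```text
time: 4.35
tcp_pos: [0.4882, -0.3083, 0.0956]
ee_rot: [0.614, 0.35, -0.614, 0.352]
force: [-0.5, 0.7, 6.2]
gripper_width: 0.0214
```

```bash
python3 g.py; python3 - <<'E'
from h import *
a=np.radians(-8.35);Rb=np.array([[np.cos(a),-np.sin(a)],[np.sin(a),np.cos(a)]]);c=np.array([.617,-.028])
for p in [(-.078,-.14),(-.078,.10)]: print(p,Rb@p+c)
for s in [(.537,-.008),(.556,.026),(.538,-.07),(.616,-.03)]: print(s,Rb.T@(np.array(s)-c))
E
```

```text
t 4.35 tcp [ 0.4882 -0.3083  0.0956] yaw -120.49 F [-0.5  0.7  6.2] w 0.0214 tilt [ 0.002 -0.002 -1.   ]
(-0.078, -0.14) [ 0.51949609 -0.15518879]
(-0.078, 0.1) [0.55434881 0.08226708]
(0.537, -0.008) [-0.08205635  0.00817042]
(0.556, 0.026) [-0.06819523  0.04456917]
(0.538, -0.07) [-0.07206333 -0.05302713]
(0.616, -0.03) [-0.00069896 -0.00212402]
```

```bash
python3 g.py 0.518 -0.165 0.155 -98.35 2.5
```

```text
t 4.35 tcp [ 0.4882 -0.3083  0.0956] yaw -120.49 F [-0.5  0.7  6.2] w 0.0214 tilt [ 0.002 -0.002 -1.   ]
[-0.59, -0.47, -1.39, np.float64(-2.21)]
[-0.59, -0.42, -1.4, np.float64(-2.21)]
[-0.59, -0.36, -1.42, np.float64(-2.21)]
[-0.59, -0.31, -1.43, np.float64(-2.21)]
[-0.59, -0.25, -1.44, np.float64(-2.21)]
[-0.59, -0.2, -1.45, np.float64(-2.21)]
[-0.59, -0.14, -1.46, np.float64(-2.21)]
[-0.59, -0.08, -1.46, np.float64(-2.21)]
[-0.59, -0.03, -1.46, np.float64(-2.21)]
[-0.59, 0.03, -1.46, np.float64(-2.21)]
```

Request:
{"op": "play_rows", "data": {"steps": [[-1.5,0,0,0],[-1.5,0,0,0],[-1.5,-0.4,-1.4,-2.2],[-1.5,-0.3,-1.4,-2.2],[0,-0.3,-1.4,-2.2]]}}

```text
time: 4.85
tcp_pos: [0.5002, -0.2651, 0.1566]
ee_rot: [0.593, 0.385, -0.591, 0.388]
force: [1.4, -0.4, -2.8]
gripper_width: 0.0217
```

Request:
{"op": "play_rows", "data": {"steps": [[0,-0.2,-1.5,-2.2],[0,-0.2,-1.5,-2.2],[0,-0.2,-1.5,-2.2],[0,-0.1,-1.5,-2.2],[0,-0.1,-1.5,-2.2]]}}

```text
time: 5.35
tcp_pos: [0.5165, -0.1911, 0.1539]
ee_rot: [-0.552, -0.442, 0.552, -0.441]
force: [0.7, -0.1, -2.2]
gripper_width: 0.0213
```

```bash
python3 g.py 0.517 -0.165 0.118 -98.35 2.5;python3 - <<'E'
from h import *
snap('scene','s2');W=cloud('scene',np.load('pics/s2.npz')['d'])
im=cv2.imread('pics/s2.png')[180:380,60:400];cv2.imwrite('pics/s2c.png',cv2.resize(im,None,fx=2.3,fy=2.3))
E
```

```text
t 5.35 tcp [ 0.5165 -0.1911  0.1539] yaw -102.72 F [ 0.7 -0.1 -2.2] w 0.0213 tilt [-0.001  0.    -1.   ]
[0.72, -0.1, -0.51, np.float64(-0.87)]
[0.72, -0.1, -0.51, np.float64(-0.87)]
[0.72, -0.09, -0.51, np.float64(-0.87)]
[0.72, -0.08, -0.52, np.float64(-0.87)]
[0.72, -0.07, -0.52, np.float64(-0.87)]
```

View pics/s2c.png

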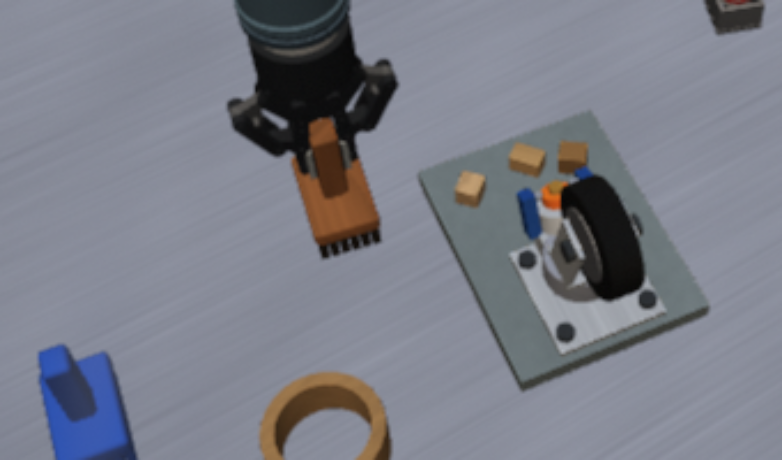

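The brush hangs upright in the jaws at (340,190), left of the bed. I lower it beside the bed's -y edge and then sweep to +y.

Request:
{"op": "play_rows", "data": {"steps": [[0.7,-0.1,-0.5,-0.9],[0.7,-0.1,-0.5,-0.9],[0.7,-0.1,-0.5,-0.9],[0.7,-0.1,-0.5,-0.9],[0.7,-0.1,-0.5,-0.8]]}}

```text
time: 5.9
tcp_pos: [0.516, -0.1669, 0.1184]
ee_rot: [-0.536, -0.462, 0.536, -0.461]
force: [-0.1, -0.7, -2.0]
gripper_width: 0.0213
```

```bash
python3 g.py 0.5545 0.085 0.118 -98.35 1.5
```

```text
t 5.9 tcp [ 0.516  -0.1669  0.1184] yaw -98.48 F [-0.1 -0.7 -2. ] w 0.0213 tilt [-0.  0. -1.]
[0.0, 0.0, -1.27, np.float64(-0.01)]
[0.0, 0.0, -1.27, np.float64(-0.01)]
[0.0, 0.01, -1.27, np.float64(-0.01)]
[0.0, 0.01, -1.27, np.float64(-0.01)]
[0.0, 0.01, -1.27, np.float64(-0.01)]
[0.0, 0.01, -1.27, np.float64(-0.01)]
[0.0, 0.01, -1.27, np.float64(-0.01)]
[0.0, 0.01, -1.27, np.float64(-0.01)]
[0.0, 0.01, -1.27, np.float64(-0.01)]
[0.0, 0.01, -1.27, np.float64(-0.01)]
[0.0, 0.01, -1.27, np.float64(-0.01)]
[0.0, 0.01, -1.27, np.float64(-0.01)]
[0.0, 0.01, -1.27, np.float64(-0.01)]
[0.0, 0.01, -1.27, np.float64(-0.01)]
[0.0, 0.01, -1.27, np.float64(-0.01)]
[0.0, 0.01, -1.27, np.float64(-0.01)]
[0.0, 0.01, -1.27, np.float64(-0.01)]
[0.0, 0.01, -1.27, np.float64(-0.01)]
[0.0, 0.01, -1.27, np.float64(-0.01)]
[0.0, 0.01, -1.27, np.float64(-0.01)]
```

Request:
{"op": "play_rows", "data": {"steps": [[0,0,-1.3,0],[0,0,-1.3,0],[0,0,-1.3,0],[0,0,-1.3,0],[0,0,-1.3,0]]}}

```text
time: 6.4
tcp_pos: [0.5263, -0.1015, 0.1197]
ee_rot: [0.536, 0.461, -0.535, 0.462]
force: [0.1, -0.6, -2.2]
gripper_width: 0.0216
```

Request:
{"op": "play_rows", "data": {"steps": [[0,0,-1.3,0],[0,0,-1.3,0],[0,0,-1.3,0],[0,0,-1.3,0],[0,0,-1.3,0]]}}

```text
time: 6.9
tcp_pos: [0.5356, -0.0375, 0.1193]
ee_rot: [-0.536, -0.461, 0.536, -0.462]
force: [0.1, -1.4, -1.9]
gripper_width: 0.0216
```

Request:
{"op": "play_rows", "data": {"steps": [[0,0,-1.3,0],[0,0,-1.3,0],[0,0,-1.3,0],[0,0,-1.3,0],[0,0,-1.3,0]]}}

```text
time: 7.4
tcp_pos: [0.5453, 0.0268, 0.1193]
ee_rot: [-0.536, -0.462, 0.536, -0.461]
force: [0.6, 0.0, -2.3]
gripper_width: 0.021
```

Request:
{"op": "play_rows", "data": {"steps": [[0,0,-1.3,0],[0,0,-1.3,0],[0,0,-1.3,0],[0,0,-1.3,0],[0,0,-1.3,0]]}}

```text
time: 7.9
tcp_pos: [0.5548, 0.0911, 0.1193]
ee_rot: [-0.536, -0.462, 0.536, -0.461]
force: [-0.6, -0.4, -1.7]
gripper_width: 0.0216
```

```bash
python3 g.py ;python3 - <<'E'
from h import *
snap('scene','s3')
im=cv2.imread('pics/s3.png')[180:380,160:500];cv2.imwrite('pics/s3c.png',cv2.resize(im,None,fx=2.3,fy=2.3))
E
```

```text
t 7.9 tcp [0.5548 0.0911 0.1193] yaw -98.51 F [-0.6 -0.4 -1.7] w 0.0216 tilt [-0.  0. -1.]
```

View pics/s3c.png

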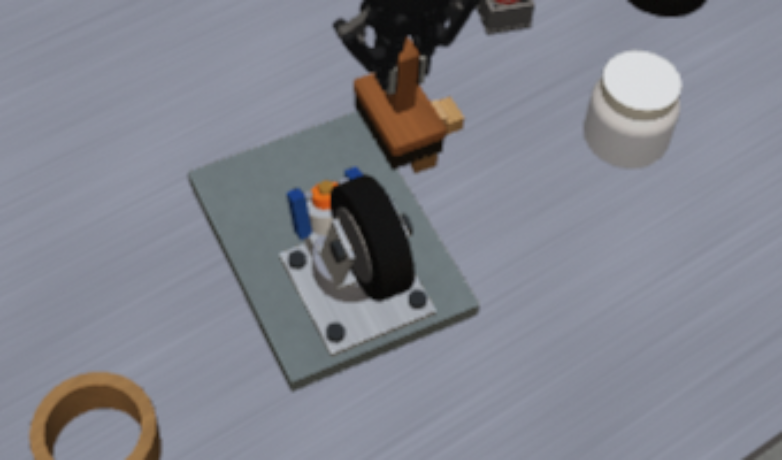

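The bed strip is clear. Two offcuts show at (448,115) and (425,160), and the third is hidden behind the head. I lift the brush and look.

Request:
{"op": "play_rows", "data": {"steps": [[-1.5,0,0,0],[-1.5,0,0,0],[-1.5,0,0.5,0],[-1,0,3,0],[0,0,4,0]]}}

```text
time: 8.45
tcp_pos: [0.5448, 0.0164, 0.1761]
ee_rot: [0.536, 0.461, -0.534, 0.463]
force: [1.3, -0.6, -2.6]
gripper_width: 0.0214
```

Request:
{"op": "play_rows", "data": {"steps": [[0,0,4,0],[0,0,4,0],[0,0,4,0],[0,0,4,0],[0,0,4,0]]}}

```text
time: 8.95
tcp_pos: [0.5137, -0.1834, 0.1744]
ee_rot: [0.536, 0.461, -0.536, 0.462]
force: [0.7, -0.5, -3.4]
gripper_width: 0.0214
```

```bash
python3 g.py 0.488 -0.31 0.104 -120.4;python3 - <<'E'
from h import *
im,d,st=snap('scene','s4')
print('scrap0',[(np.round(x['centre'],3).tolist(),round(x['score'],2)) for x in r.search_frame('scene','scrap0')])
im=cv2.imread('pics/s4.png')[180:380,160:500];cv2.imwrite('pics/s4c.png',cv2.resize(im,None,fx=2.3,fy=2.3))
E
```

```text
t 8.95 tcp [ 0.5137 -0.1834  0.1744] yaw -98.52 F [ 0.7 -0.5 -3.4] w 0.0214 tilt [ 0. -0. -1.]
[1.41, -0.13, 2.58, np.float64(4.38)]
[1.41, 0.06, 2.58, np.float64(4.38)]
[1.41, 0.26, 2.57, np.float64(4.38)]
[1.41, 0.46, 2.54, np.float64(4.38)]
[1.41, 0.65, 2.5, np.float64(4.38)]
scrap0 [([0.591, 0.096, 0.02], 0.57), ([0.564, 0.152, 0.018], 0.55), ([0.679, 0.272, 0.062], 0.54)]
```

View pics/s4c.png

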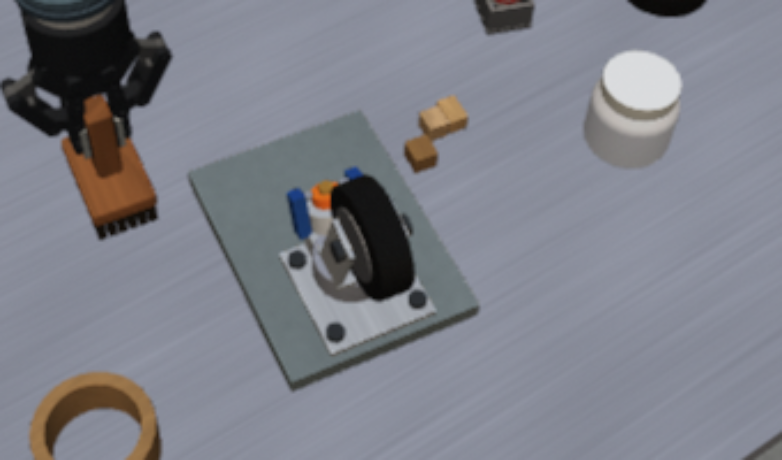

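All three offcuts lie on the counter, at (421,153), (437,120) and (453,113). I set the brush back down.

Request:
{"op": "play_rows", "data": {"steps": [[0,0,2.5,0],[1.0,0,2.5,0],[2,0,2.5,0],[2,0,2.5,0],[1.5,0,2,0]]}}

```text
time: 9.55
tcp_pos: [0.496, -0.301, 0.1081]
ee_rot: [-0.536, -0.462, 0.536, -0.461]
force: [1.0, -0.7, -2.1]
gripper_width: 0.0212
```

Request:
{"op": "play_rows", "data": {"steps": [[0.4,0,0,0],[0.4,0,0,0],[0.3,0,0,0],[0.3,0,0,0],[0,0,0,0]]}}

```text
time: 10.05
tcp_pos: [0.4968, -0.3, 0.0958]
ee_rot: [0.536, 0.461, -0.535, 0.462]
force: [0.1, 0.2, -2.2]
gripper_width: 0.0211
```

```bash
python3 g.py
```

```text
t 10.05 tcp [ 0.4968 -0.3     0.0958] yaw -98.45 F [ 0.1  0.2 -2.2] w 0.0211 tilt [ 0.001 -0.    -1.   ]
```

Request:
{"op": "play_rows", "data": {"steps": [[0.2,0,0,0],[0,0,0,0],[0,0,0,0],[0,0,0,0],[0,0,0,0]]}}

```text
time: 10.55
tcp_pos: [0.4968, -0.3001, 0.0956]
ee_rot: [0.536, 0.461, -0.535, 0.462]
force: [-2.5, 3.5, 10.9]
gripper_width: 0.0216
```

Request:
{"op": "play_rows", "data": {"steps": [[0,0,0,0],[0,0,0,0],[0,0,0,0],[0,0,0,0],[0,0,0,0]], "hand": 1}}

```text
time: 11.05
tcp_pos: [0.4962, -0.3006, 0.0931]
ee_rot: [-0.536, -0.462, 0.536, -0.461]
force: [0.2, -0.2, 0.3]
gripper_width: 0.0853
```

Request:
{"op": "play_rows", "data": {"steps": [[0,0,0,0],[0,0,0,0],[-2,0,0,0],[-4,0,0,0],[-4,0,0,0]]}}

```text
time: 11.55
tcp_pos: [0.4957, -0.3002, 0.1935]
ee_rot: [-0.536, -0.462, 0.536, -0.461]
force: [1.0, -0.8, 0.4]
gripper_width: 0.0853
```

```bash
python3 g.py 0.474 0.280 0.24 -98.4 4;python3 - <<'E'
from h import *
snap('scene','s5')
W=cloud('scene',np.load('pics/s5.npz')['d'])
P=W[(np.hypot(W[...,0]-.497,W[...,1]+.3)<.06)&(W[...,2]>.025)&(W[...,2]<.13)];print(P[:,2].max())
E
```

```text
t 11.55 tcp [ 0.4957 -0.3002  0.1935] yaw -98.52 F [ 1.  -0.8  0.4] w 0.0853 tilt [-0.002  0.002 -1.   ]
[-0.31, -0.72, -3.8, np.float64(-0.01)]
[-0.31, -0.72, -3.8, np.float64(-0.01)]
[-0.31, -0.72, -3.8, np.float64(-0.01)]
[-0.31, -0.71, -3.8, np.float64(-0.01)]
[-0.31, -0.71, -3.8, np.float64(-0.01)]
[-0.31, -0.71, -3.8, np.float64(-0.01)]
[-0.31, -0.71, -3.8, np.float64(-0.01)]
[-0.31, -0.71, -3.8, np.float64(-0.01)]
[-0.31, -0.71, -3.8, np.float64(-0.01)]
[-0.31, -0.71, -3.8, np.float64(-0.01)]
[-0.31, -0.71, -3.8, np.float64(-0.01)]
[-0.31, -0.71, -3.8, np.float64(-0.01)]
[-0.31, -0.71, -3.8, np.float64(-0.01)]
[-0.31, -0.71, -3.8, np.float64(-0.01)]
[-0.31, -0.71, -3.8, np.float64(-0.01)]
0.12172903933658663
```

View pics/s5.png

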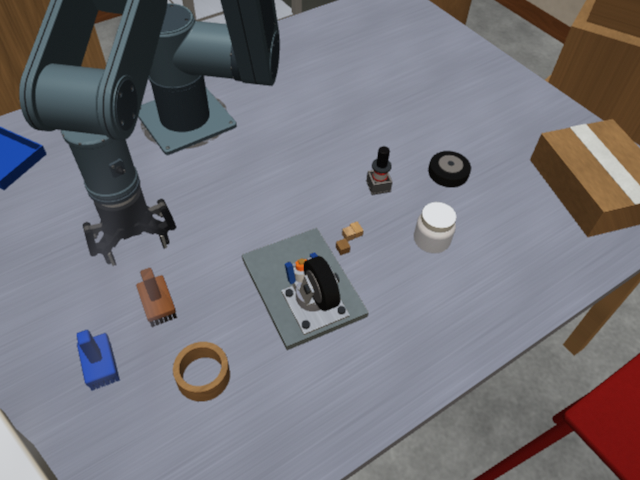

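The brush stands at (157,298) and is released. Before fetching the gun I view the fitting closely with the wrist camera, turned half round so that it looks from the robot's side.

```bash
python3 g.py 0.59 -0.025 0.28 81.6; python3 -c "
from cell import r
print(r.read_state()['qpos'])"
```

```text
t 11.6 tcp [ 0.4986 -0.3026  0.2017] yaw -98.51 F [ 3.2 -2.   4.8] w 0.0854 tilt [ 0.008 -0.007 -1.   ]
[-0.31, 0.2, -1.15, np.float64(7.2)]
[-0.31, 0.05, -1.17, np.float64(7.2)]
[-0.31, -0.1, -1.17, np.float64(7.2)]
[-0.31, -0.24, -1.14, np.float64(7.2)]
[-0.31, -0.38, -1.1, np.float64(7.2)]
[-0.31, -0.52, -1.05, np.float64(7.2)]
[-0.31, -0.64, -0.98, np.float64(7.2)]
[-0.31, -0.76, -0.89, np.float64(7.2)]
[-0.31, -0.87, -0.78, np.float64(7.2)]
[-0.31, -0.96, -0.67, np.float64(7.2)]
[-0.31, -1.03, -0.54, np.float64(7.2)]
[-0.31, -1.09, -0.41, np.float64(7.2)]
[-0.31, -1.14, -0.27, np.float64(7.2)]
[-0.31, -1.16, -0.13, np.float64(7.2)]
[-0.31, -1.17, 0.02, np.float64(7.2)]
[-0.31, -1.16, 0.17, np.float64(7.2)]
[-0.31, -1.13, 0.31, np.float64(7.2)]
[-0.31, -1.08, 0.45, np.float64(7.2)]
[-0.31, -1.01, 0.58, np.float64(7.2)]
[-0.31, -0.93, 0.7, np.float64(7.2)]
[-0.31, -0.84, 0.82, np.float64(7.2)]
[-0.31, -0.73, 0.91, np.float64(7.2)]
[-0.31, -0.61, 1.0, np.float64(7.2)]
[-0.31, -0.48, 1.07, np.float64(7.2)]
[-0.31, -0.34, 1.12, np.float64(7.2)]
[-7.36587561e-01  3.52613551e-01  1.54139498e+00  3.50340461e-05
  1.23730725e+00  9.82633204e-01]
```

```bash
sed -i 's/dy=(a\[3\]-yaw+180)%360-180/dy=(a[3]-yaw+180)%360-180 if abs(a[3]-yaw)<179 else a[3]-yaw/' g.py; sed -i 's/\[round(-dy\/n,2)\]/[float(round(-dy\/n,2))]/' g.py; python3 g.py 0.59 -0.025 0.28 81.6
```

```text
t 11.6 tcp [ 0.4986 -0.3026  0.2017] yaw -98.51 F [ 3.2 -2.   4.8] w 0.0854 tilt [ 0.008 -0.007 -1.   ]
[-0.31, 0.2, -1.15, -7.2]
[-0.31, 0.34, -1.12, -7.2]
[-0.31, 0.48, -1.07, -7.2]
[-0.31, 0.61, -1.0, -7.2]
[-0.31, 0.73, -0.91, -7.2]
[-0.31, 0.84, -0.82, -7.2]
[-0.31, 0.93, -0.7, -7.2]
[-0.31, 1.01, -0.58, -7.2]
[-0.31, 1.08, -0.45, -7.2]
[-0.31, 1.13, -0.31, -7.2]
[-0.31, 1.16, -0.17, -7.2]
[-0.31, 1.17, -0.02, -7.2]
[-0.31, 1.16, 0.13, -7.2]
[-0.31, 1.14, 0.27, -7.2]
[-0.31, 1.09, 0.41, -7.2]
[-0.31, 1.03, 0.54, -7.2]
[-0.31, 0.96, 0.67, -7.2]
[-0.31, 0.87, 0.78, -7.2]
[-0.31, 0.76, 0.89, -7.2]
[-0.31, 0.64, 0.98, -7.2]
[-0.31, 0.52, 1.05, -7.2]
[-0.31, 0.38, 1.11, -7.2]
[-0.31, 0.24, 1.14, -7.2]
[-0.31, 0.09, 1.17, -7.2]
[-0.31, -0.05, 1.17, -7.2]
```

Request:
{"op": "play_rows", "data": {"steps": [[-1.5,0.2,-1.1,-7.2],[-1.5,0.3,-1.1,-7.2],[-1.5,0.5,-1.1,-7.2],[-1.5,0.6,-1.0,-7.2],[-1,0.7,-0.9,-7.2]]}}

```text
time: 12.1
tcp_pos: [0.5144, -0.2454, 0.2644]
ee_rot: [0.365, 0.605, -0.365, 0.606]
force: [0.1, 0.2, 0.4]
gripper_width: 0.0854
```

Request:
{"op": "play_rows", "data": {"steps": [[-0.5,0.8,-0.8,-7.2],[0,0.9,-0.7,-7.2],[0,1.0,-0.6,-7.2],[0,1.1,-0.5,-7.2],[0,1.1,-0.3,-7.2]]}}

```text
time: 12.6
tcp_pos: [0.5313, -0.1899, 0.2681]
ee_rot: [0.16, 0.689, -0.16, 0.689]
force: [-0.2, 0.2, -0.3]
gripper_width: 0.0852
```

Request:
{"op": "play_rows", "data": {"steps": [[0,1.2,-0.2,-7.2],[0,1.2,0,-7.2],[0,1.2,0.1,-7.2],[0,1.1,0.3,-7.2],[0,1.1,0.4,-7.2]]}}

```text
time: 13.1
tcp_pos: [0.5499, -0.1337, 0.2681]
ee_rot: [-0.06, 0.705, 0.06, 0.705]
force: [-0.6, 0.4, -0.6]
gripper_width: 0.0854
```

Request:
{"op": "play_rows", "data": {"steps": [[0,1.0,0.5,-7.2],[0,1.0,0.7,-7.2],[0,0.9,0.8,-7.2],[0,0.8,0.9,-7.2],[0,0.6,1.0,-7.2]]}}

```text
time: 13.6
tcp_pos: [0.5684, -0.0775, 0.2681]
ee_rot: [-0.275, 0.651, 0.275, 0.651]
force: [0.8, -0.0, -0.1]
gripper_width: 0.0854
```

Request:
{"op": "play_rows", "data": {"steps": [[0,0.5,1.0,-7.2],[0,0.4,1.1,-7.2],[0,0.2,1.1,-7.2],[0,0.1,1.2,-7.2],[0,0,1.2,-7.2]]}}

```text
time: 14.1
tcp_pos: [0.5862, -0.0222, 0.2681]
ee_rot: [-0.463, 0.535, 0.463, 0.535]
force: [-0.4, 0.0, 0.1]
gripper_width: 0.0856
```

Request:
{"op": "play_rows", "data": {"steps": [[0,0,0,0],[0,0,0,0],[0,0,0,0],[0,0,0,0],[0,0,0,0]]}}

```text
time: 14.6
tcp_pos: [0.586, -0.0232, 0.2683]
ee_rot: [-0.461, 0.536, 0.461, 0.536]
force: [0.5, 0.4, -0.2]
gripper_width: 0.0851
```

```bash
python3 g.py; python3 - <<'E'
from h import *
snap('wrist','w2')
E
```

```text
t 14.6 tcp [ 0.586  -0.0232  0.2683] yaw 81.4 F [ 0.5  0.4 -0.2] w 0.0851 tilt [ 0. -0. -1.]
```

View pics/w2.png

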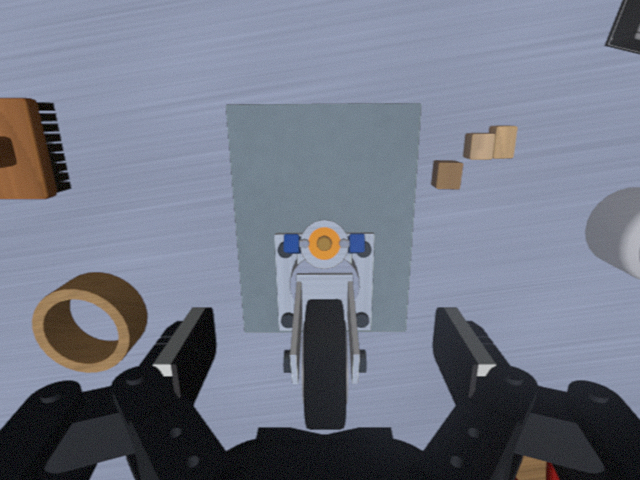

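The camera looks almost straight down the nipple: brass centre at (324,242), orange seat round it, balls and posts at columns 291 and 357. I compute the axis.

```bash
cat > nip.py <<'E'
from h import *
z=np.load('pics/w2.npz');st=dict(tcp_pos=z['tcp'],ee_rot=z['rot']);d=z['d'];W=cloud('wrist',d,st);im=z['im'].astype(int)
print('nose px',W[242,324],im[242,324])
a=np.radians(-8.37)
bx=np.array([np.cos(a),np.sin(a),0]);by=np.array([-np.sin(a),np.cos(a),0])
n=-bx*np.sin(np.radians(22))+np.array([0,0,np.cos(np.radians(22))]); xx=np.cross(by,n)
hsv=cv2.cvtColor(z['im'],cv2.COLOR_RGB2HSV)
reg=np.zeros((480,640),bool);reg[215:270,295:352]=1
org=reg&(hsv[...,1]>200)&(hsv[...,2]>200)
print('orange n',org.sum(),'px centre',np.argwhere(org).mean(0)[::-1])
v,u=np.mgrid[:480,:640]
cnt,_=cv2.findContours(org.astype(np.uint8),cv2.RETR_EXTERNAL,cv2.CHAIN_APPROX_NONE)
c=max(cnt,key=len);print('ellipse',cv2.fitEllipse(c))
P=W[org];ctr=np.nanmedian(P,0);q=P-P.mean(0);U,S,V=np.linalg.svd(q,full_matrices=False);nn=V[2]*np.sign(V[2][2])
print('orange centre',P.mean(0),'normal',nn,'model n',n,'angle',np.degrees(np.arccos(nn@n)))
br=reg&(np.hypot(u-324,v-242)<4);B=W[br];print('brass',B.mean(0),'top along n rel orange',((B-P.mean(0))@n).max())
# bed frame
c=np.array([.617,-.028,0])
for name,p in [('orange',P.mean(0)),('brass',B.mean(0))]:
    print(name,'bed',(p-c)@bx,(p-c)@by,p[2])
# bed pts in wrist
m=(W[...,2]>.012)&(W[...,2]<.027)&(abs((W-c)@bx)<.15)&(abs((W-c)@by)<.11)
Q=W[m];print('bed z',np.median(Q[:,2]));rect=cv2.minAreaRect((Q[:,:2]*1000).astype(np.float32));print(rect)
# blue posts
bl=(hsv[...,0]>105)&(hsv[...,0]<130)&(hsv[...,1]>180)&(hsv[...,2]>60);bl[:220]=0;bl[265:]=0
for s in (slice(270,320),slice(330,380)):
    k=np.zeros_like(bl);k[:,s]=bl[:,s];print('post',k.sum(),np.argwhere(k).mean(0)[::-1],np.nanmedian(W[k],0))
E
python3 nip.py
```

```text
nose px [ 0.60731767 -0.02610022  0.08991568] [159 129  76]
orange n 0 px centre [nan nan]nip.py:10: RuntimeWarning: Mean of empty slice.
  print('orange n',org.sum(),'px centre',np.argwhere(org).mean(0)[::-1])
  ret = um.true_divide(
Traceback (most recent call last):
  File "nip.py", line 13, in <module>
    c=max(cnt,key=len);print('ellipse',cv2.fitEllipse(c))
ValueError: max() iterable argument is empty
```

```bash
sed -i 's/org=reg.*/org=reg\&(hsv[...,0]<22)\&(hsv[...,1]>150)\&(hsv[...,2]>120)\&(np.hypot(np.mgrid[:480,:640][1]-324,np.mgrid[:480,:640][0]-243)>9)/' nip.py; python3 nip.py; python3 -c "
import cv2
a=cv2.imread('pics/w2.png')[200:290,270:380];cv2.imwrite('pics/w2c.png',cv2.resize(a,None,fx=6,fy=6))"
```

```text
nose px [ 0.60731767 -0.02610022  0.08991568] [159 129  76]
orange n 494 px centre [323.65991903 243.06275304]
ellipse ((323.7767028808594, 243.03919982910156), (29.40251922607422, 30.52360725402832), 3.5068087577819824)Traceback (most recent call last):
  File "nip.py", line 14, in <module>
    P=W[org];ctr=np.nanmedian(P,0);q=P-P.mean(0);U,S,V=np.linalg.svd(q,full_matrices=False);nn=V[2]*np.sign(V[2][2])
                                                       ~~~~~~~~~~~~~^^^^^^^^^^^^^^^^^^^^^^^
    u, s, vh = gufunc(a, signature=signature)
               ~~~~~~^^^^^^^^^^^^^^^^^^^^^^^^
    raise LinAlgError("SVD did not converge")
numpy.linalg.LinAlgError: SVD did not converge
```

View pics/w2c.png

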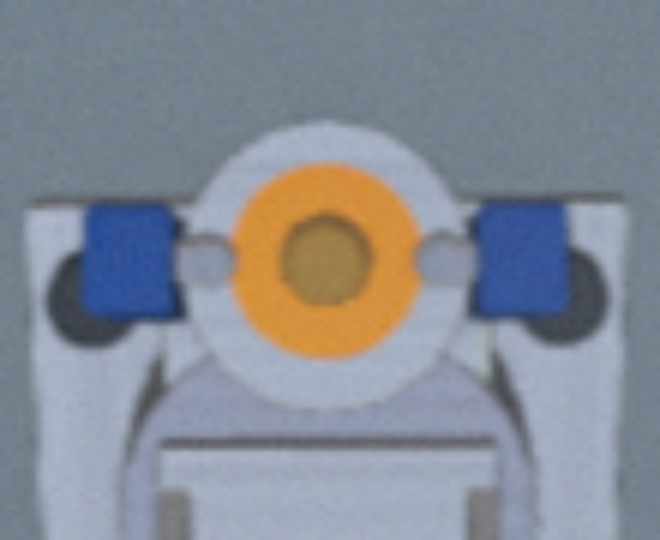

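```bash
sed -i 's/^P=W\[org\];/P=W[org];P=P[np.isfinite(P[:,0])];/; s/B=W\[br\];/B=W[br];B=B[np.isfinite(B[:,0])];/' nip.py; python3 nip.py
```

```text
nose px [ 0.60731767 -0.02610022  0.08991568] [159 129  76]
orange n 494 px centre [323.65991903 243.06275304]
ellipse ((323.7767028808594, 243.03919982910156), (29.40251922607422, 30.52360725402832), 3.5068087577819824)
orange centre [ 0.61114484 -0.02699962  0.08114078] normal [-0.3812964   0.05597331  0.92275676] model n [-0.37061654  0.05452962  0.92718385] angle 0.6675493643308861
brass [ 0.60731179 -0.02609858  0.08993072] top along n rel orange 0.011254649051616357
orange bed -0.005938412006795683 0.00013741541576940477 0.08114077873099114
brass bed -0.009861797787072767 0.00047090103622281806 0.0899307185036473
bed z 0.02023412966439808
((618.7620239257812, -17.89653778076172), (199.72520446777344, 240.40274047851562), 81.74555206298828)
post 42 [288.95238095 243.30952381] [ 0.60450181 -0.05587055  0.09007511]
post 0 [nan nan] [nan nan nan]nip.py:27: RuntimeWarning: Mean of empty slice.
  k=np.zeros_like(bl);k[:,s]=bl[:,s];print('post',k.sum(),np.argwhere(k).mean(0)[::-1],np.nanmedian(W[k],0))
  ret = um.true_divide(
  return np.nanmean(a, axis, out=out, keepdims=keepdims)
```

Tip T ≈ (0.607, -0.026, 0.090), axis within 0.7° of the 22° model. Now the gun.

```bash
python3 g.py 0.474 0.28 0.25 81.64 4.4
```

```text
t 14.65 tcp [ 0.586  -0.0231  0.2683] yaw 81.41 F [-0.  -0.3 -0.1] w 0.0852 tilt [ 0. -0. -1.]
[0.18, 1.56, 2.83, -0.02]
[0.18, 1.56, 2.83, -0.02]
[0.18, 1.56, 2.83, -0.02]
[0.18, 1.56, 2.83, -0.02]
[0.18, 1.56, 2.83, -0.02]
[0.18, 1.55, 2.83, -0.02]
[0.18, 1.55, 2.83, -0.02]
[0.18, 1.55, 2.83, -0.02]
[0.18, 1.55, 2.83, -0.02]
[0.18, 1.55, 2.84, -0.02]
```

Request:
{"op": "play_rows", "data": {"steps": [[0.2,1.6,2.8,0],[0.2,1.6,2.8,0],[0.2,1.5,2.8,0],[0.2,1.5,2.8,0],[0.2,1.5,2.8,0]]}}

```text
time: 15.15
tcp_pos: [0.5301, 0.1281, 0.2584]
ee_rot: [-0.461, 0.536, 0.461, 0.536]
force: [0.0, -0.1, 0.1]
gripper_width: 0.0855
```

Request:
{"op": "play_rows", "data": {"steps": [[0.2,1.6,2.8,-0.2],[0.2,1.6,2.8,0],[0.2,1.6,2.8,0],[0.2,1.6,2.8,0],[0.2,1.6,2.8,0]]}}

```text
time: 15.65
tcp_pos: [0.4713, 0.2783, 0.2484]
ee_rot: [-0.462, 0.535, 0.462, 0.535]
force: [-0.0, 0.3, -0.3]
gripper_width: 0.0854
```

Request:
{"op": "play_rows", "data": {"steps": [[0,0,0,0],[0,0,0,0],[0,0,0,0],[0,0,0,0],[0,0,0,0]]}}

```text
time: 16.15
tcp_pos: [0.4723, 0.2765, 0.2484]
ee_rot: [-0.462, 0.535, 0.462, 0.535]
force: [-0.5, 0.0, -0.1]
gripper_width: 0.0853
```

```bash
python3 g.py; python3 - <<'E'
from h import *
im,d,st=snap('wrist','w3');W=cloud('wrist',d,st)
for z0,z1 in [(.113,.13),(.06,.08),(.03,.045)]:
    P=W[(np.hypot(W[...,0]-.474,W[...,1]-.28)<.045)&(W[...,2]>z0)&(W[...,2]<z1)]
    print(z0,len(P),P.mean(0),P.max(0),cv2.minAreaRect((P[:,:2]*1000).astype(np.float32)))
E
```

```text
t 16.15 tcp [0.4723 0.2765 0.2484] yaw 81.6 F [-0.5  0.  -0.1] w 0.0853 tilt [ 0. -0. -1.]
0.113 1087 [0.47113145 0.28420383 0.12056816] [0.4846464  0.29677171 0.12335648] ((472.09466552734375, 284.24566650390625), (24.996410369873047, 24.875919342041016), 2.765861988067627)
0.06 1291 [0.46494249 0.28463849 0.07315287] [0.48993242 0.3066637  0.07983484] ((469.3183288574219, 284.33819580078125), (45.037925720214844, 39.09880828857422), 86.03025817871094)
0.03 613 [0.45717771 0.28557909 0.03547237] [0.48767313 0.31441148 0.03940015] ((472.5406188964844, 284.26129150390625), (47.8392219543457, 48.037986755371094), 69.63973236083984)
```

View pics/w3.png

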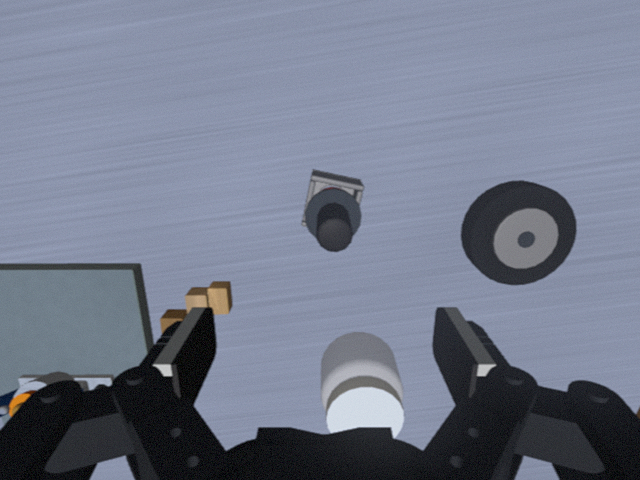

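The gun's grip end is at (333,232), so its axis stands at (0.472, 0.284). I line up and go down.

```bash
python3 g.py 0.472 0.284 0.105 81.64 3.2
```

```text
t 16.2 tcp [0.4723 0.2766 0.2484] yaw 81.6 F [0.2 0.6 0.4] w 0.0853 tilt [ 0. -0. -1.]
[2.87, 0.03, 0.15, -0.01]
[2.87, 0.03, 0.15, -0.01]
[2.87, 0.03, 0.15, -0.01]
[2.87, 0.03, 0.15, -0.01]
[2.87, 0.03, 0.15, -0.01]
```

Request:
{"op": "play_rows", "data": {"steps": [[1.0,0,0.4,0],[3.0,0,0.3,0],[3.5,0.1,0,0],[3.5,0,0,0],[3.3,0,0,0]]}}

```text
time: 16.7
tcp_pos: [0.4714, 0.2843, 0.1033]
ee_rot: [-0.462, 0.535, 0.462, 0.535]
force: [0.2, -0.9, -0.2]
gripper_width: 0.0856
```

Request:
{"op": "play_rows", "data": {"steps": [[0,0,0,0],[0,0,0,0],[0,0,0,0],[0,0,0,0],[0,0,0,0]]}}

```text
time: 17.2
tcp_pos: [0.4727, 0.2848, 0.1068]
ee_rot: [-0.463, 0.534, 0.462, 0.536]
force: [-0.3, -0.9, 0.3]
gripper_width: 0.0855
```

```bash
python3 g.py 0.472 0.284 0.105 81.64 3.2
```

```text
t 17.2 tcp [0.4727 0.2848 0.1068] yaw 81.69 F [-0.3 -0.9  0.3] w 0.0855 tilt [ 0.003  0.001 -1.   ]
[0.04, 0.01, -0.02, 0.01]
[0.04, 0.01, -0.02, 0.01]
[0.04, 0.01, -0.02, 0.01]
[0.04, 0.01, -0.02, 0.01]
[0.04, 0.01, -0.02, 0.01]
```

Request:
{"op": "play_rows", "data": {"steps": [[0,0,0,0],[0,0,0,0],[0,0,0,0],[0,0,0,0],[0,0,0,0]], "hand": 0, "force": 30}}

```text
time: 17.7
tcp_pos: [0.4718, 0.2845, 0.1054]
ee_rot: [-0.462, 0.535, 0.462, 0.535]
force: [-0.3, 0.2, 1.6]
gripper_width: 0.0249
```

Request:
{"op": "play_rows", "data": {"steps": [[-0.5,0,0,0],[-0.5,0,0,0],[-0.5,0,0,0],[-0.5,0,0,0],[-0.5,0,0,0]]}}

```text
time: 18.2
tcp_pos: [0.4718, 0.2844, 0.1308]
ee_rot: [-0.462, 0.535, 0.462, 0.535]
force: [0.1, -0.2, -3.1]
gripper_width: 0.0251
```

```bash
python3 g.py; python3 - <<'E'
from h import *
im,d,st=snap('scene','s6')
im=cv2.imread('pics/s6.png')[80:280,300:500];cv2.imwrite('pics/s6c.png',cv2.resize(im,None,fx=3,fy=3))
E
```

```text
t 18.2 tcp [0.4718 0.2844 0.1308] yaw 81.68 F [ 0.1 -0.2 -3.1] w 0.0251 tilt [ 0.  0. -1.]
```

View pics/s6c.png

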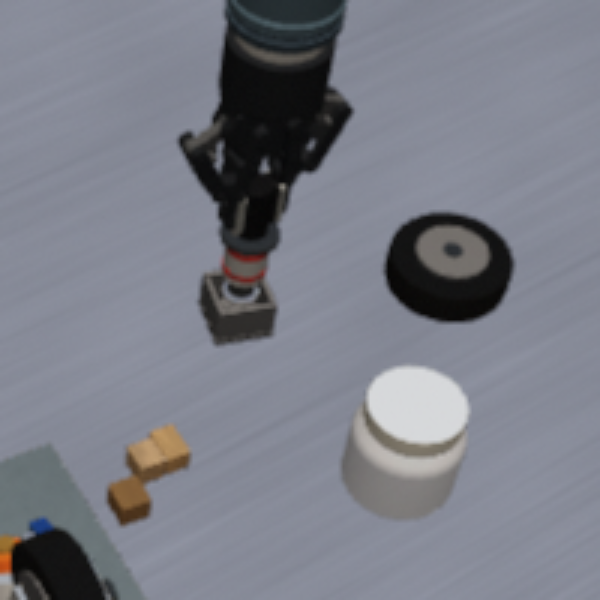

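Request:
{"op": "play_rows", "data": {"steps": [[0.1,0.4,0,0],[0,0.4,0,0],[0,0.4,0,0],[0.1,0.4,0,0],[0.1,0.4,0,0]], "force": 22}}

```text
time: 18.75
tcp_pos: [0.4524, 0.2874, 0.1277]
ee_rot: [-0.463, 0.534, 0.462, 0.535]
force: [3.3, -1.1, 0.0]
gripper_width: 0.0254
```

```bash
python3 g.py; python3 - <<'E'
from h import *
im,d,st=snap('scene','s7')
im=cv2.imread('pics/s7.png')[100:220,320:460];cv2.imwrite('pics/s7c.png',cv2.resize(im,None,fx=4,fy=4))
E
```

```text
t 18.75 tcp [0.4524 0.2874 0.1277] yaw 81.68 F [ 3.3 -1.1  0. ] w 0.0254 tilt [ 0.002  0.    -1.   ]
```

View pics/s7c.png

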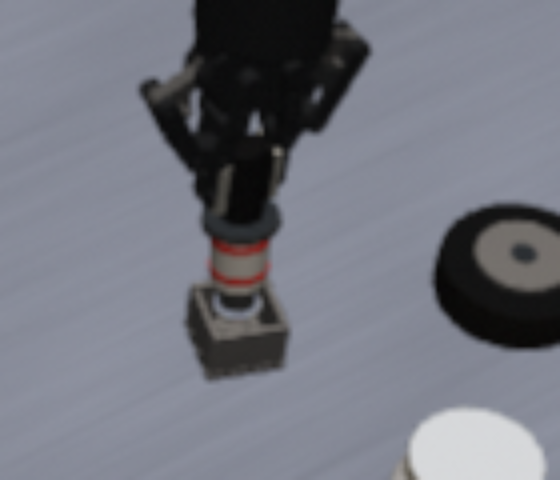

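It tilts: the hand has moved 20 mm while the nose stays in the rest, with a 3 N side force. I continue along the arc.

Request:
{"op": "play_rows", "data": {"steps": [[0.1,0.4,0,0],[0.1,0.4,0,0],[0.1,0.4,0,0],[0.1,0.4,0,0],[0.1,0.3,0,0]]}}

```text
time: 19.3
tcp_pos: [0.4328, 0.2901, 0.1222]
ee_rot: [-0.462, 0.535, 0.463, 0.535]
force: [3.7, -1.5, -0.1]
gripper_width: 0.0253
```

```bash
python3 g.py
```

```text
t 19.3 tcp [0.4328 0.2901 0.1222] yaw 81.69 F [ 3.7 -1.5 -0.1] w 0.0253 tilt [-0. -0. -1.]
```

Request:
{"op": "play_rows", "data": {"steps": [[-1,0.4,0,0],[-1.5,0.4,0,0],[-1.5,0,0,0],[-1.5,0,0,0],[-1,0,0,0]], "force": 60}}

```text
time: 19.8
tcp_pos: [0.4236, 0.2913, 0.1873]
ee_rot: [-0.462, 0.536, 0.463, 0.534]
force: [0.3, -1.0, -3.0]
gripper_width: 0.0249
```

```bash
python3 g.py; python3 - <<'E'
from h import *
im,d,st=snap('scene','s8')
snap('wrist','w8')
im=cv2.imread('pics/s8.png')[80:200,320:460];im2=cv2.imread('pics/w8.png')
cv2.imwrite('pics/s8c.png',cv2.hconcat([cv2.resize(im,None,fx=2.5,fy=2.5),cv2.resize(im2,None,fx=.625,fy=.625)]))
E
```

```text
t 19.8 tcp [0.4236 0.2913 0.1873] yaw 81.7 F [ 0.3 -1.  -3. ] w 0.0249 tilt [-0.003 -0.    -1.   ]
```

View pics/s8c.png

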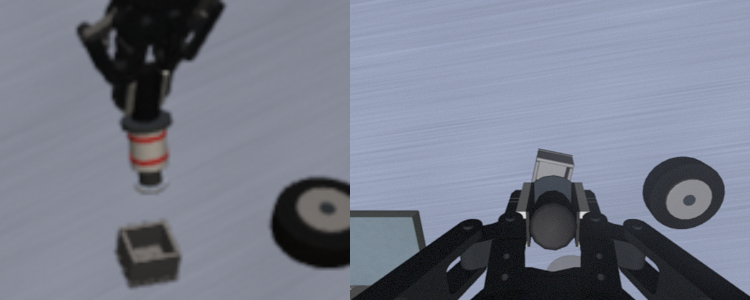

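The gun is free of the rest with its nose leaning towards the bed's +x. I measure the tilt from the end cap and the barrel.

```bash
cat > tilt.py <<'E'
import sys
from h import *
from scipy.optimize import least_squares
wn,sn=sys.argv[1:3]
a=np.radians(-8.37);bx=np.array([np.cos(a),np.sin(a),0]);by=np.array([-np.sin(a),np.cos(a),0]);bz=np.array([0,0,1.])
z=np.load(f'pics/{wn}.npz');st=dict(tcp_pos=z['tcp'],ee_rot=z['rot']);W=cloud('wrist',z['d'],st)
tcp=z['tcp'];g=tcp-np.array([0,0,.006])
def rep(n): return 'lean(-x) %.1f deg, side(y) %.1f'%(np.degrees(np.arctan2(-n@bx,n[2])),np.degrees(np.arctan2(n@by,n[2])))
v,u=np.mgrid[:480,:640]
m=np.hypot(u-323,v-363)<16
P=W[m];P=P[np.isfinite(P[:,0])];P=P[np.abs(P[:,2]-np.median(P[:,2]))<.012]
for _ in range(3):
    c=P.mean(0);V=np.linalg.svd(P-c,full_matrices=False)[2][2];V*=np.sign(V[2]);P=P[np.abs((P-c)@V)<.002]
print('cap',len(P),c-tcp,rep(V))
# scene: all gun pts below grip; axis through near grasp point
z=np.load(f'pics/{sn}.npz');S=cloud('scene',z['d']);hs=cv2.cvtColor(z['im'],cv2.COLOR_RGB2HSV)
q=S-g
m=(q[...,2]<-.03)&(q[...,2]>-.11)&(np.hypot(q[...,0],q[...,1])<.07)
if len(sys.argv)>3: pass
Q=S[m];print('scene pts',len(Q))
# model radii along axis s (dist above mouth, grip at s=90): ring 15 0-6, neck 10.5 6-22, barrel 17 22-~62, flange 23 62-68
def f(p):
    n=np.array(bz-np.tan(p[0])*bx+np.tan(p[1])*by);n/=np.linalg.norm(n)
    o=g+p[2]*bx+p[3]*by
    w=Q-o;s=w@n;rad=np.linalg.norm(w-np.outer(s,n),axis=1)
    k=(s<-.036)&(s>-.064)
    return np.where(k,(rad-.017)*1000,0)
best=None
for t in (.1,.25,.4,.55):
    so=least_squares(f,[t,0,0,0],loss='soft_l1')
    k=np.count_nonzero(so.fun); 
    if best is None or so.cost<best.cost: best=so
p=best.x;print('barrel lean %.1f side %.1f off'%(np.degrees(p[0]),np.degrees(p[1])),p[2:]*1000,best.cost,np.count_nonzero(best.fun))
E
python3 tilt.py w8 s8
```

```text
cap 786 [-0.00371424  0.00069962  0.0151808 ] lean(-x) 20.7 deg, side(y) -0.8
scene pts 311
barrel lean 29.8 side -0.2 off [-6.35928175  0.99195695] 120.22716930635002 130
```

```bash
python3 - <<'E'
import cv2
a=cv2.imread('pics/w8.png')[260:420,240:410];a=cv2.convertScaleAbs(a,alpha=2.2,beta=10);b=cv2.imread('pics/s8.png')[90:180,350:410];b=cv2.convertScaleAbs(b,alpha=1.6)
cv2.imwrite('pics/w8c.png',cv2.hconcat([cv2.resize(a,(510,480)),cv2.resize(b,(285,480))]))
E
```

```text
(no output)
```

View pics/w8c.png

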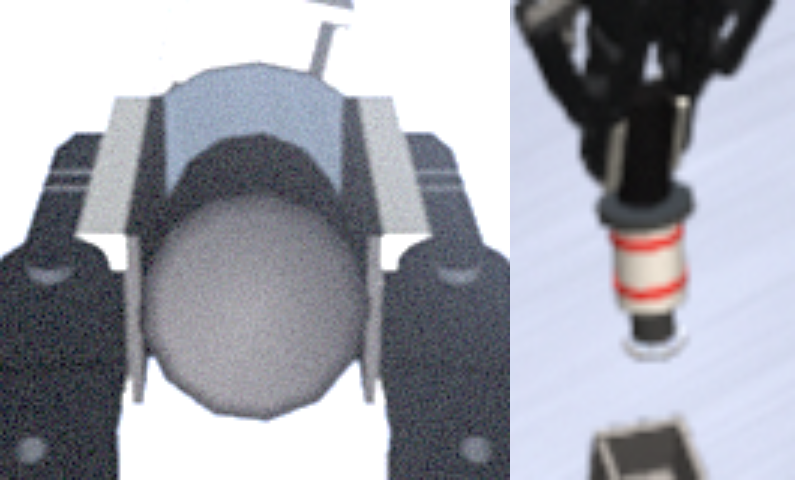

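```bash
cat > cap.py <<'E'
import sys
from h import *
wn=sys.argv[1];cu,cv,fr0,fr1=map(float,sys.argv[2:6])
a=np.radians(-8.37);bx=np.array([np.cos(a),np.sin(a),0]);by=np.array([-np.sin(a),np.cos(a),0]);bz=np.array([0,0,1.])
B=np.stack([bx,by,bz])
z=np.load(f'pics/{wn}.npz');st=dict(tcp_pos=z['tcp'],ee_rot=z['rot']);W=cloud('wrist',z['d'],st);tcp=z['tcp']
v,u=np.mgrid[:480,:640]
def fit(m,name):
    P=W[m];P=P[np.isfinite(P[:,0])];P=P[np.abs(P[:,2]-np.median(P[:,2]))<.012]
    for _ in range(4):
        c=P.mean(0);V=np.linalg.svd(P-c,full_matrices=False)[2][2];V*=np.sign(V[2]);P=P[np.abs((P-c)@V)<.002]
    print(name,len(P),'bed rel tcp mm',(B@(c-tcp)*1000).round(1),'lean %.1f side %.1f'%(np.degrees(np.arctan2(-V@bx,V[2])),np.degrees(np.arctan2(V@by,V[2]))))
    return c,V
c,V=fit(np.hypot(u-cu,v-cv)<28,'cap')
cf,Vf=fit((abs(u-cu)<20)&(v>fr0)&(v<fr1),'flange')
print('dist cap-flange along cap normal mm',(c-cf)@V*1000)
K,T=pose('wrist',st);ray=T[:3,:3]@np.array([(cu-K[0,2])/K[0,0],(cv-K[1,2])/K[1,1],1]);o=T[:3,3]
cc=o+ray*((c-o)@V)/(ray@V);print('cap centre rel tcp bed',(B@(cc-tcp)*1000).round(1))
n=V;
for nm,nn in [('n',n),]:
    gg=cc-.026*nn; ms=cc-.116*nn
    print('grip rel tcp bed',(B@(gg-tcp)*1000).round(1),'mouth rel tcp bed',(B@(ms-tcp)*1000).round(1))
T0=np.array([.6073,-.0263,.0903]);c0=np.array([.617,-.028,0])
E
python3 cap.py w8 325.7 362.3 284 300
```

```text
cap 2450 bed rel tcp mm [-4.   1.  15.1] lean 20.6 side 0.4
flange 598 bed rel tcp mm [ -3.5   1.2 -36. ] lean 20.8 side 0.2
dist cap-flange along cap normal mm 48.02516991159397
cap centre rel tcp bed [-4.   1.  15.1]
grip rel tcp bed [ 5.2  0.9 -9.2] mouth rel tcp bed [ 36.9   0.3 -93.5]
```

Cap and flange planes agree: lean 20.7°, spacing 48.0 mm (the model value). The mouth is at bed-frame offset (36.9, 0.3, -93.5) mm from the TCP. I go to 30 mm out on the nipple axis, with a firmer grip.

```bash
cat > tgt.py <<'E'
import sys,numpy as np
# usage: out_mm  mx my mz -> TCP world target
a=np.radians(-8.37);bx=np.array([np.cos(a),np.sin(a),0]);by=np.array([-np.sin(a),np.cos(a),0]);bz=np.array([0,0,1.])
n=-bx*np.sin(np.radians(22))+bz*np.cos(np.radians(22))
T0=np.array([.6073,-.0263,.0903])
m=np.array(list(map(float,sys.argv[2:5])))/1000
t=T0+float(sys.argv[1])/1000*n-(m[0]*bx+m[1]*by+m[2]*bz)
print(*t.round(4))
E
python3 tgt.py 30 36.9 .3 -93.5; python3 g.py $(python3 tgt.py 30 36.9 .3 -93.5) 81.63 4.2
```

```text
0.5596 -0.0196 0.2116
t 19.9 tcp [0.4249 0.2916 0.188 ] yaw 81.7 F [ 0.4  0.  -2.4] w 0.0244 tilt [-0.     0.001 -1.   ]
[-0.24, -1.78, -2.88, 0.01]
[-0.24, -1.78, -2.88, 0.01]
[-0.24, -1.78, -2.88, 0.01]
[-0.24, -1.78, -2.88, 0.01]
[-0.24, -1.78, -2.88, 0.01]
[-0.24, -1.78, -2.88, 0.01]
[-0.24, -1.78, -2.88, 0.01]
[-0.24, -1.79, -2.88, 0.01]
[-0.24, -1.79, -2.88, 0.01]
[-0.24, -1.79, -2.88, 0.01]
```

Request:
{"op": "play_rows", "data": {"steps": [[-0.7,-1.0,-2.0,0],[-0.7,-1.8,-2.9,0],[-0.7,-1.8,-2.9,0],[-0.3,-1.8,-2.9,0],[0,-1.8,-2.9,0]], "force": 110}}

```text
time: 20.4
tcp_pos: [0.4864, 0.1438, 0.2106]
ee_rot: [-0.462, 0.535, 0.463, 0.534]
force: [1.0, 0.4, -2.7]
gripper_width: 0.0243
```

Request:
{"op": "play_rows", "data": {"steps": [[0,-1.8,-2.9,0],[0,-1.8,-2.9,0],[0,-1.8,-2.9,0],[0,-1.8,-2.9,0],[0,-1.8,-2.9,0]]}}

```text
time: 20.9
tcp_pos: [0.5542, -0.0126, 0.2098]
ee_rot: [-0.461, 0.535, 0.463, 0.534]
force: [0.1, 0.4, -2.7]
gripper_width: 0.0238
```

Request:
{"op": "play_rows", "data": {"steps": [[0,-0.8,-0.9,0],[0,0,0,0],[0,0,0,0],[0,0,0,0],[0,0,0,0]]}}

```text
time: 21.4
tcp_pos: [0.5609, -0.0204, 0.2113]
ee_rot: [-0.463, 0.535, 0.463, 0.535]
force: [0.0, 0.4, -2.9]
gripper_width: 0.0236
```

```bash
python3 g.py $(python3 tgt.py 30 36.9 .3 -93.5) 81.63 2; python3 - <<'E'
from h import *
snap('wrist','w9');snap('scene','s9')
a=cv2.imread('pics/w9.png')[260:420,240:410];a=cv2.convertScaleAbs(a,alpha=2.2,beta=10);b=cv2.imread('pics/s9.png')[180:320,230:390]
cv2.imwrite('pics/w9c.png',cv2.hconcat([cv2.resize(a,(400,400)),cv2.resize(b,(400,400))]))
E
python3 cap.py w9 325.7 362.3 284 300
```

```text
t 21.4 tcp [ 0.5609 -0.0204  0.2113] yaw 81.78 F [ 0.   0.4 -2.9] w 0.0236 tilt [-0.  0. -1.]
[-0.01, 0.03, 0.01, 0.03]
[-0.01, 0.03, 0.01, 0.03]
[-0.01, 0.03, 0.01, 0.03]
[-0.01, 0.03, 0.01, 0.03]
[-0.01, 0.03, 0.01, 0.03]
cap 2453 bed rel tcp mm [-3.9  1.  15. ] lean 20.4 side -0.3
flange 597 bed rel tcp mm [ -3.4   1.1 -36.1] lean 21.5 side 0.1
dist cap-flange along cap normal mm 48.06161070661795
cap centre rel tcp bed [-3.9  1.  15. ]
grip rel tcp bed [ 5.2  1.1 -9.4] mouth rel tcp bed [ 36.5   1.5 -93.8]
```

View pics/w9c.png

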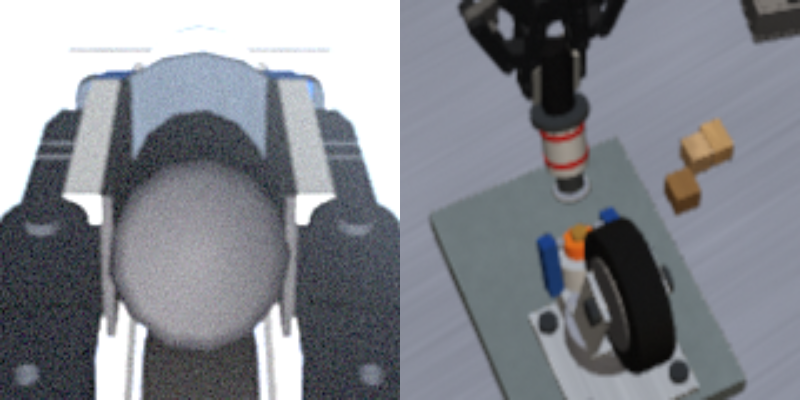

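The lean is steady at about 21° and the gun is lined up above the nipple. I approach along the axis.

```bash
python3 g.py $(python3 tgt.py 3 37.3 .9 -93.4) 81.63 1
```

```text
t 21.5 tcp [ 0.5612 -0.0208  0.2115] yaw 81.76 F [-1.1  0.9 -3.3] w 0.0241 tilt [ 0.  0. -1.]
[0.5, -0.16, 0.01, 0.03]
[0.5, -0.16, 0.01, 0.03]
[0.5, -0.16, 0.01, 0.03]
[0.5, -0.16, 0.01, 0.03]
[0.5, -0.16, 0.01, 0.03]
```

Request:
{"op": "play_rows", "data": {"steps": [[0.5,-0.16,0,0.1],[0.5,-0.16,0,0],[0.5,-0.16,0,0],[0.5,-0.16,0,0],[0.5,-0.16,0,0]]}}

```text
time: 22.0
tcp_pos: [0.5695, -0.023, 0.1856]
ee_rot: [-0.462, 0.535, 0.462, 0.535]
force: [-0.1, 0.4, -2.4]
gripper_width: 0.0241
```

Request:
{"op": "play_rows", "data": {"steps": [[0,0,0,0],[0,0,0,0],[0,0,0,0],[0,0,0,0],[0,0,0,0]]}}

```text
time: 22.5
tcp_pos: [0.5695, -0.023, 0.1866]
ee_rot: [-0.462, 0.535, 0.462, 0.535]
force: [-0.2, 0.6, -2.0]
gripper_width: 0.0237
```

```bash
python3 g.py $(python3 tgt.py 3 37.3 .9 -93.4) 81.63 2; python3 - <<'E'
from h import *
snap('wrist','w10');snap('scene','s10')
a=cv2.imread('pics/w10.png')[240:400,240:410];a=cv2.convertScaleAbs(a,alpha=1.3,beta=10);b=cv2.imread('pics/s10.png')[200:300,250:350]
cv2.imwrite('pics/w10c.png',cv2.hconcat([cv2.resize(a,(400,400)),cv2.resize(b,(400,400))]))
E
python3 cap.py w10 325.7 362.3 284 300
```

```text
t 22.5 tcp [ 0.5695 -0.023   0.1866] yaw 81.58 F [-0.2  0.6 -2. ] w 0.0237 tilt [ 0. -0. -1.]
[0.0, 0.01, 0.03, -0.01]
[0.0, 0.01, 0.03, -0.01]
[0.0, 0.01, 0.03, -0.01]
[0.0, 0.01, 0.03, -0.01]
[0.0, 0.01, 0.03, -0.01]
cap 2445 bed rel tcp mm [-3.9  1.  15. ] lean 20.5 side -0.2
flange 597 bed rel tcp mm [ -3.4   1.1 -36.2] lean 20.3 side 0.2
dist cap-flange along cap normal mm 48.08770234956115
cap centre rel tcp bed [-3.9  1.  15. ]
grip rel tcp bed [ 5.2  1.1 -9.4] mouth rel tcp bed [ 36.7   1.4 -93.7]
```

View pics/w10c.png

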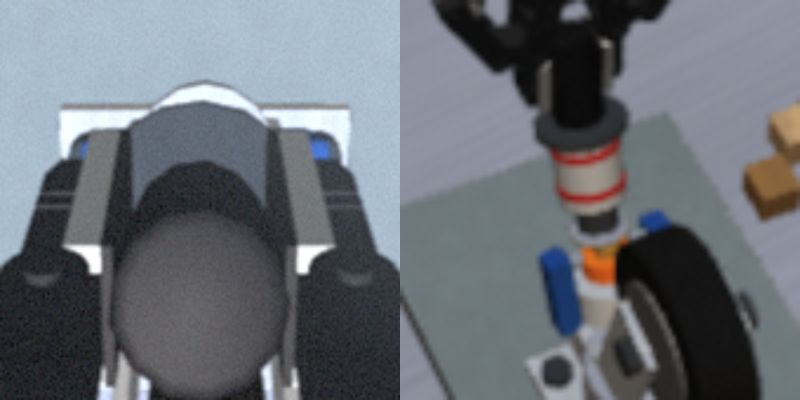

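The nose sits directly above the nipple in the scene view (orange at (600,262), ring at (595,235)). I shift 1 mm in y and advance, watching the force.

Request:
{"op": "play_rows", "data": {"steps": [[0,0.05,0.12,0],[0.2,-0.08,0,0],[0.2,-0.08,0,0],[0.2,-0.08,0,0],[0,0,0,0]]}}

```text
time: 23.1
tcp_pos: [0.5713, -0.022, 0.1798]
ee_rot: [-0.462, 0.536, 0.462, 0.535]
force: [-0.3, 0.1, -2.4]
gripper_width: 0.0238
```

```bash
cat > prog.py <<'E'
from h import *
s=r.read_state()
a=np.radians(-8.37);bx=np.array([np.cos(a),np.sin(a),0]);by=np.array([-np.sin(a),np.cos(a),0]);bz=np.array([0,0,1.]);B=np.stack([bx,by,bz])
n=-bx*np.sin(np.radians(22))+bz*np.cos(np.radians(22));xx=np.cross(by,n)
m=np.array(s['tcp_pos'])+np.array([37.3,.9,-93.4])/1000@B-np.array([.6073,-.0263,.0903])
F=np.array(s['force'])-np.array([-.2,.5,-2.6])
print('t',s['time'],'mouth in nipple frame mm',(np.array([m@xx,m@by,m@n])*1000).round(1),'F (nipple frame)',np.array([F@xx,F@by,F@n]).round(1),'torque',np.round(s['ft_torque'],2),'w',s['gripper_width'])
E
python3 prog.py
```

```text
t 23.1 mouth in nipple frame mm [-0.4 -0.1 -4. ] F (nipple frame) [ 0.1 -0.4  0.2] torque [-0.03  0.07 -0.01] w 0.023754205656850935
```

Request:
{"op": "play_rows", "data": {"steps": [[0.15,-0.06,0,0],[0.15,-0.06,0,0],[0.15,-0.06,0,0],[0.1,-0.04,0,0],[0,0,0,0]]}}

```text
time: 23.6
tcp_pos: [0.5738, -0.0222, 0.1747]
ee_rot: [-0.462, 0.535, 0.462, 0.536]
force: [-0.1, 1.2, -0.6]
gripper_width: 0.0238
```

```bash
python3 prog.py
```

```text
t 23.6 mouth in nipple frame mm [-0.1  0.1 -9.7] F (nipple frame) [0.7 0.7 1.8] torque [0.35 0.03 0.09] w 0.02382228132236511
```

Contact begins at -9.7 mm, as expected. I press on.

Request:
{"op": "play_rows", "data": {"steps": [[0.15,-0.06,0,0],[0.15,-0.06,0,0],[0.15,-0.06,0,0],[0.15,-0.06,0,0],[0,0,0,0]], "force": 120}}

```text
time: 24.1
tcp_pos: [0.5761, -0.0226, 0.1689]
ee_rot: [-0.462, 0.535, 0.462, 0.535]
force: [-2.9, 2.8, 4.9]
gripper_width: 0.0239
```

```bash
python3 prog.py
```

```text
t 24.1 mouth in nipple frame mm [ -0.1   0.  -16. ] F (nipple frame) [0.  1.9 8.1] torque [0.58 0.32 0.08] w 0.023860587428148432
```

Request:
{"op": "play_rows", "data": {"steps": [[0.1,-0.04,0,0],[0.1,-0.04,0,0],[0,0,0,0],[0,0,0,0],[0,0,0,0]]}}

```text
time: 24.6
tcp_pos: [0.5767, -0.0227, 0.1676]
ee_rot: [-0.462, 0.535, 0.462, 0.535]
force: [-4.8, 2.6, 8.7]
gripper_width: 0.0236
```

```bash
python3 prog.py; python3 - <<'E'
from h import *
snap('wrist','w11');snap('scene','s11')
a=cv2.imread('pics/w11.png')[240:400,240:410];a=cv2.convertScaleAbs(a,alpha=1.3,beta=10);b=cv2.imread('pics/s11.png')[200:300,250:350]
cv2.imwrite('pics/w11c.png',cv2.hconcat([cv2.resize(a,(400,400)),cv2.resize(b,(400,400))]))
E
python3 cap.py w11 325.7 362.3 284 300
```

```text
t 24.6 mouth in nipple frame mm [  0.    0.  -17.4] F (nipple frame) [-0.3  1.5 12.3] torque [0.61 0.63 0.11] w 0.023619334964499847
cap 2448 bed rel tcp mm [-3.9  1.  15. ] lean 20.6 side -0.0
flange 596 bed rel tcp mm [ -3.4   1.1 -36.2] lean 21.1 side 0.4
dist cap-flange along cap normal mm 48.156277078875064
cap centre rel tcp bed [-3.9  1.  15. ]
grip rel tcp bed [ 5.2  1.  -9.3] mouth rel tcp bed [ 37.    1.1 -93.6]
```

View pics/w11c.png

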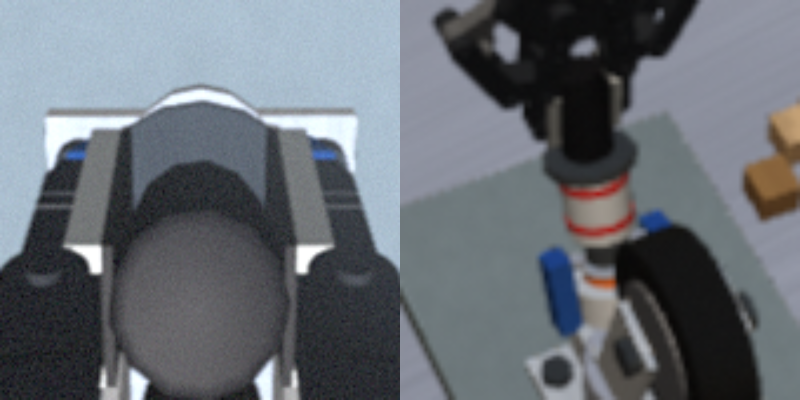

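Force 12.3 N matches the spring at about 7 mm of seat travel (6 + 0.9·7), and the gun has not slipped in the grip. I push about 2 mm more for margin.

Request:
{"op": "play_rows", "data": {"steps": [[0.1,-0.04,0,0],[0.1,-0.04,0,0],[0,0,0,0],[0,0,0,0],[0,0,0,0]]}}

```text
time: 25.2
tcp_pos: [0.5774, -0.0228, 0.1658]
ee_rot: [-0.462, 0.535, 0.462, 0.535]
force: [-5.3, 2.7, 9.9]
gripper_width: 0.024
```

```bash
python3 prog.py
```

```text
t 25.2 mouth in nipple frame mm [ -0.    0.  -19.3] F (nipple frame) [-0.3  1.4 13.6] torque [0.57 0.75 0.07] w 0.02398154728769548
```

Request:
{"op": "play_rows", "data": {"steps": [[0,0,0,0],[0,0,0,0],[0,0,0,0],[0,0,0,0],[0,0,0,0]]}}

```text
time: 25.7
tcp_pos: [0.5774, -0.0228, 0.1658]
ee_rot: [-0.462, 0.535, 0.462, 0.535]
force: [-5.7, 2.2, 10.5]
gripper_width: 0.0238
```

```bash
python3 prog.py; python3 - <<'E'
from h import *
snap('wrist','w12');im,d,st=snap('scene','s12')
for l in ['tape_mid','tub_mid','spare_mid','brush','scrap0','scrap1']: print(l,[(np.round(x['centre'],3).tolist(),round(x['score'],2)) for x in r.search_frame('scene',l)])
b=cv2.imread('pics/s12.png');cv2.imwrite('pics/s12c.png',cv2.hconcat([cv2.resize(b[215:285,275:345],(400,400),interpolation=cv2.INTER_CUBIC),cv2.resize(b[100:420,60:380],(400,400))]))
E
python3 cap.py w12 325.7 362.3 284 300; python3 prog.py
```

```text
t 25.7 mouth in nipple frame mm [  0.    0.  -19.3] F (nipple frame) [-0.4  0.9 14.3] torque [0.58 0.76 0.11] w 0.023778019040208907
tape_mid [([0.692, -0.292, 0.042], 0.62)]
tub_mid [([0.675, 0.267, 0.061], 0.61)]
spare_mid [([0.54, 0.448, 0.03], 0.92), ([0.688, -0.296, 0.046], 0.29)]
brush [([0.51, -0.3, 0.038], 0.96), ([0.574, -0.448, 0.04], 0.92)]
scrap0 [([0.567, 0.127, 0.027], 0.68), ([0.591, 0.092, 0.019], 0.59), ([0.508, -0.302, 0.037], 0.49)]
scrap1 [([0.567, 0.127, 0.027], 0.68), ([0.591, 0.092, 0.019], 0.59), ([0.508, -0.302, 0.037], 0.49)]
cap 2448 bed rel tcp mm [-3.9  1.  15. ] lean 20.7 side 0.2
flange 594 bed rel tcp mm [ -3.4   1.1 -36.2] lean 19.5 side -0.1
dist cap-flange along cap normal mm 48.07912885401496
cap centre rel tcp bed [-3.9  1.  15. ]
grip rel tcp bed [ 5.2  1.  -9.3] mouth rel tcp bed [ 37.    0.7 -93.5]
t 26.1 mouth in nipple frame mm [ -0.    0.  -19.3] F (nipple frame) [-0.1  1.2 14.3] torque [0.6  0.76 0.1 ] w 0.023661539085607752
```

View pics/s12c.png

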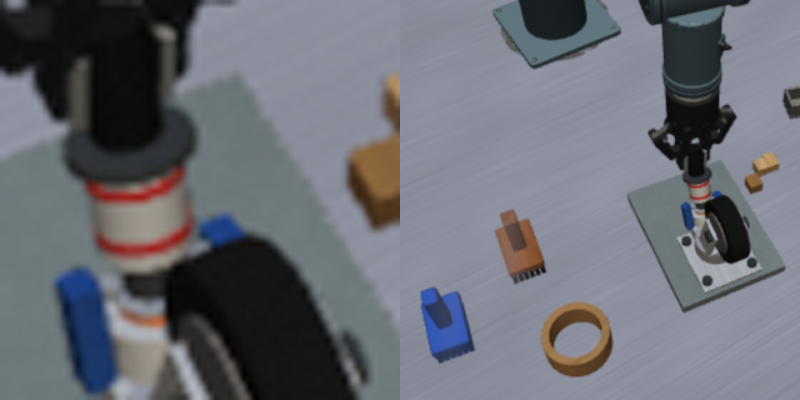

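Depth (about 9.3 mm of seat travel) and force (14.3 N, which implies 9.2 mm) agree. Everything else stands as it should, so I hand in.

```bash
python3 -c "
from cell import r
print(r.job_done()); s=r.read_state(); print(s['time'],s['force'],s['tcp_pos'])"
```

```text
the job is handed in; nothing more can be done
None
the job is handed in; nothing more can be done
```

I swept the three offcuts off the bed's +y end with the wooden brush and stood the brush back on the counter, let go. I then tilted the gun in the jaws against its rest, pushed its nose onto the nipple and handed in (about 26 s on the clock) while still gripping and pressing.

**Last checks before hand-in:**
- **Press:** 14.3 N along the nipple, which puts the seat about 9.2 mm in. From position, the mouth was about 19.3 mm below the tip, so seat travel was about 9.3 mm.
- **Squareness:** the gun leaned about 20–21° against the nipple's 22°, so it was within about 2.5° of the nipple axis.
- **Catches:** the joint values can't be read. I judged them snapped in from how far the ring had passed and from the force, which fell below the spring's own at the snap depth.
- **Bystanders and brush:** the brush was upright. Tape roll, tub and spare wheel were within about 5 mm of their starting positions, which is detection noise.
- **Offcuts:** all three were seen lying on the counter beyond the bed's +y end after the sweep. In the last pass the detector picked out only two of them, because two lie touching each other.

One scene-camera fit of the gun's barrel gave a 30° lean. It was a poor fit and disagreed with the wrist camera's cap and flange measurements, so I didn't use it.

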